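# Pack the loose spot lamp in its tray

### The job

The spot lamp lying loose on the table belongs in the empty pocket of the pulp lamp tray, glass face down and cap up like the others. Its glass is fragile: hold it only by the cap and without crushing it, first stand it on its face on the bare table and let go, then take it again by the cap from straight above and lower it gently between its neighbours until it is fully down in the pocket. Do not drop or press it, do not disturb the packed lamps, and leave it standing upright on its own.

Things in the scene. Friction and masses are not known exactly. Their poses are not given: they have to be found in the camera images.
- loose_lamp: Loose spot lamp: domed white glass face, finned aluminium housing, steel cap. 98 mm long, 0.08 kg (up to a third more or less). Starts on its side on the table, cap pointing away from the robot and to the left, sloping 9 deg down. Origin at the middle of the glass face; z along the lamp from face to cap, so z is up when it stands on its face, where it is stable and rights itself from a small lean. See lamp_cap for sizes.
- lamp_cap (a point): Point on the loose lamp's axis in the middle of its steel cap, 82 mm from the glass face: the place to hold it; 15 to 25 N a finger keeps it from swinging. Axes as the lamp's. From the face along the lamp: glass dome 0-6 mm (curvature radius 70), rim 58 mm across at 7-15, housing tapering to 44 across at 60, neck 30 across at 63-71, cap 27 across at 71-93, contact button to 98.
- lamp_tray: Grey moulded pulp tray, 169 x 247 x 42 mm, fixed to the table, two rows of three round dimples 78 mm apart. Origin on the table under its middle; its x points away from the robot (back row at x = +39 mm, front row at -39 mm), y to the left along the rows, z up. Five dimples hold a lamp standing cap up; the middle one of the back row is empty.
- empty_pocket (a point): Middle of the floor of the empty dimple, 6 mm above the table. The dimple is 36 mm deep from this floor to the tray's top, 68 mm across inside at the top, narrowing like a bowl to 62 mm at 10 mm above the floor, so a seated lamp has about 2 mm of play to each side. Axes as the tray's.
- packed_lamp_0: A packed lamp of the same kind and size, standing face down and cap up in the front left dimple of the tray, top 104 mm above the table. Origin at the middle of its glass face, z along the lamp from face to cap (up).
- packed_lamp_1: A packed lamp of the same kind and size, standing face down and cap up in the front middle dimple of the tray, top 104 mm above the table. Origin at the middle of its glass face, z along the lamp from face to cap (up).
- packed_lamp_2: A packed lamp of the same kind and size, standing face down and cap up in the front right dimple of the tray, top 104 mm above the table. Origin at the middle of its glass face, z along the lamp from face to cap (up).
- packed_lamp_3: A packed lamp of the same kind and size, standing face down and cap up in the back left dimple of the tray, top 104 mm above the table. Origin at the middle of its glass face, z along the lamp from face to cap (up).
- packed_lamp_4: A packed lamp of the same kind and size, standing face down and cap up in the back right dimple of the tray, top 104 mm above the table. Origin at the middle of its glass face, z along the lamp from face to cap (up).
There are look-alikes about, which are no part of the job. What is shaped like the packed_lamp_1 but purple is not meant.

How it is judged:
By the outcome, as a careful person would: the job done as asked, in the order asked, and still so for the second after the job is handed in, with the robot touching nothing.
It also fails if it takes over 72 s, if anything falls off the work surface, if the arm or the gripper's body presses on something with over 40 N, if the wrist force passes 120 N, or if a joint passes its speed limit or range.

### The arm

A 6-joint arm with a two-finger parallel gripper is mounted at the origin on a cart in front of the work surface, level with it; the furniture and walls round the work are solid. World frame = base frame: x ahead of the robot, y to its left, z up, the work surface at z = 0. Lengths are in m, angles in rad, forces in N, time in s.
With the tool pointing down it reaches from about 0.3 to 0.775 m from the base axis. Payload 14.6 kg.
Tool frame: the origin (TCP) lies on the centre line of the jaws, within the pads' length; the fingertips stand 19 mm ahead of it and the grasp point (between the pads) is the TCP (ctrl.tip_reach is the distance from the TCP to the fingertips, in m); x points along the fingers, y is the direction in which the jaws open and shut, and the axes are right-handed (so a half turn about x gives the same grasp; the last joint's range is limited). The gripper opens to 94 mm and grips with 3 to 60 N. Pads are 16 mm wide; open, the fingers measure 119 mm over their backs; the gripper's body (75 mm by 177 mm) begins 78 mm behind the grasp point.
Start: joints at [1.203, 0.3, 1.521, -0, 1.321, -0.067], TCP at [0.163, 0.525, 0.224] pointing down, gripper open.
Joint ranges: [-3.03, 3.03], [-0.79, 2.21], [0.23, 2.52], [-1.04, 4.18], [0, 3.07], [-2.55, 2.55]. Speed limits (rad/s): [2.22, 2.22, 2.57, 3.14, 3.14, 3.14].

### API

Orientations are given as [roll, pitch, yaw] about the fixed x, y, z axes, in that order (R = Rz(yaw) Ry(pitch) Rx(roll)).
In Python, from station import ctrl, optics, models gives the robot as it stands. The module is installed in compiled form; this text tells all that it offers.
- The arm moves only by the tool arm_command, never from a script. Its argument "deltas" is a list of rows, each an object with "translation": the shift along the tool's x, y, z in units of 25 mm (1.0 is 25 mm), a list of three; "turn": the turn, a rotation vector about the tool's x, y, z in units of 5 degrees (1.0 is 5 degrees), a list of three. In form: [{"translation": [x, y, z], "turn": [rx, ry, rz]}, ...]. A call has 1 to 12 rows; each row is the pose to reach, as a shift and turn from the pose commanded when the call began, along the tool's axes at that moment; what a row does not reach only later rows make up. A row lasts 1/12 s, in which the tool goes at most 41.7 mm and 7.16 degrees, less where a joint would pass 70% of its speed; a pose out of reach is approached as far as the arm can. A call with a gripper value outside its range is refused whole. "gripper" is the finger opening in mm, from 0 to 94, set as the call begins (left out, the last holds). The fingers move at their own pace and stop on an object; "force" is the grip in N (left out, the last holds). Time passes only in rows, so rows that repeat a pose let the fingers close. It gives the time, the measured TCP pose, the force and the opening at its end, in the units of the state.
- ctrl.get_obs(): the state, without advancing time (a new reading comes with each control period).
- optics.camera(name): name is "scene" or "top" or "wrist"; returns the picture (384x512x3 uint8, red, green, blue); there is no depth.
- optics.get_calibration(name): a dict with "K" (3x3 intrinsics, pixels), "origin" and "orientation" of the camera in the world. Camera axes: x right, y down, z forward; pixel columns grow to the right and rows downward; lengths in m; the calibration is good to about 2 mm. A picture is of the moment at which its call begins: read the wrist's pose just before it. get_calibration takes no time and is no camera call; for the wrist camera it gives the pose at the moment of the call.
- ctrl.hand_in(): hands the job in, once; it reports no verdict.
Trained networks look in the newest picture that a camera, given by its name, has taken for a name from the list of things; names that differ only in an ending like _2 or _b are one class to them, and where a whole thing is asked for, a point or a joint stands for the part that bears it (a point fixed in the world has none). Each returns a list of dicts, best first, with "score" (0 to 1); they miss things now and then, are a little off and sometimes report something else, mostly with a low value. They report only what shows in the picture. A call takes as long as a camera call. They do not tell look-alikes from the thing itself.
- models.look_for(target, camera): "box" ([left, top, right, bottom] in pixels, round what is visible of it).
- models.cut_out(target, camera): "pixels" (384x512 bool, what is visible of it) and "box" ([left, top, right, bottom] in pixels, round what is visible of it).
- models.mark_of(target, camera): "at" ([column, row] in pixels: a listed point, or the origin of a listed thing).
The state is a dict: "time_s": time; "qpos": joint angles; "joint_vel": joint speeds; "tau": joint torques, N m; "ee_pos": TCP position; "eef_rot": TCP orientation; "force": force on the tool from outside, world axes, zero at the start; "moment": the same for the moment, N m; "grip_width": finger opening in m.
Only numpy, scipy, OpenCV 4.12 (cv2) and the standard library are available. Lean on these libraries where they do the work, as an engineer would, in place of code of your own. Each camera call takes 0.05 s, during which the arm holds its last target.

## Working session

There is one attempt and no reset: what is moved stays moved. The work goes in short steps, Python scripts to look and compute and a tool call to move; the robot and the scene stay as the last step left them, time stands still between calls to the robot, and variables do not carry over. Pictures are saved under pics/ and viewed, and the job is handed in when it is done.

Besides the shell and the picture viewer there is one more tool, called after ">>>" by a JSON object that holds its "method" and its "body", one argument or row to a line. arm_command: Moves the arm, as the interface text tells. Its arguments: {"type":"object","properties":{"deltas":{"type":"array"},"gripper":{"type":"number"},"force":{"type":"number"}},"required":["deltas"]}

```bash
mkdir -p pics; python3 - <<'E'
from station import ctrl, optics, models
import cv2
print(ctrl.get_obs())
for n in ("scene","top","wrist"):
    im=optics.camera(n); cv2.imwrite(f"pics/{n}0.png",cv2.cvtColor(im,cv2.COLOR_RGB2BGR))
    c=optics.get_calibration(n); print(n,c)
    for t in ("loose_lamp","lamp_cap","empty_pocket","lamp_tray","packed_lamp_0"):
        try: print(t,[(d['score'],d['at']) for d in models.mark_of(t,n)])
        except Exception as e: print(t,e)
E
```

```text
{'time_s': 0.0, 'qpos': array([ 1.20340699e+00,  3.00471758e-01,  1.52158624e+00, -3.18795833e-05,
        1.32071956e+00, -6.66096056e-02]), 'joint_vel': array([-1.01470436e-05, -1.22722955e-03,  5.27474048e-06, -5.84027685e-04,
       -1.41354510e-03, -4.69878480e-04]), 'tau': array([-3.17103550e-04, -5.31807983e+01, -3.52732229e+01,  7.08386488e-02,
        2.44464056e-02, -1.49959574e-04]), 'ee_pos': array([0.16287153, 0.52507082, 0.22388378]), 'eef_rot': array([-1.61135194,  1.56961102, -1.91212376]), 'force': array([-1.69749299, -0.0434847 , -0.66804947]), 'moment': array([-0.00982124,  0.02159771, -0.04819217]), 'grip_width': 0.09394465615030041}
scene {'K': array([[473.62304506,   0.        , 251.83379705],
       [  0.        , 473.62304506, 194.21058358],
       [  0.        ,   0.        ,   1.        ]]), 'origin': array([ 0.09026864, -0.84972476,  0.51053251]), 'orientation': array([-2.09207556,  0.01570956, -0.47377591])}
loose_lamp [(0.88, [220.9, 183.0]), (0.53, [290.0, 238.0])]
lamp_cap [(0.66, [245.6, 169.3])]
empty_pocket [(0.69, [313.7, 260.4])]
lamp_tray [(0.87, 
[... 404 characters left out ...]
ntation': array([-3.01070901,  0.01229998, -1.57674634])}
loose_lamp [(0.7, [213.5, 208.8])]
lamp_cap [(0.71, [191.0, 187.2])]
empty_pocket [(0.71, [325.6, 192.5])]
lamp_tray [(0.94, [328.2, 209.5])]
packed_lamp_0 [(0.86, [359.2, 224.4]), (0.83, [252.2, 216.6]), (0.73, [354.5, 193.4]), (0.66, [298.1, 228.1]), (0.63, [293.4, 199.6])]
wrist {'K': array([[340.37799044,   0.        , 257.90376175],
       [  0.        , 340.37799044, 191.90834108],
       [  0.        ,   0.        ,   1.        ]]), 'origin': array([0.09744977, 0.54480347, 0.38478699]), 'orientation': array([2.89952396e+00, 6.45509009e-04, 1.26883875e+00])}
loose_lamp []
lamp_cap []
empty_pocket []
lamp_tray []
packed_lamp_0 []
```

```bash
python3 - <<'E'
import cv2
for n in ("scene","top"):
    im=cv2.imread(f"pics/{n}0.png"); c=im[110:360,140:440] if n=='scene' else im[130:290,150:400]
    cv2.imwrite(f"pics/{n}0c.png",cv2.resize(c,None,fx=2.6 if n=='scene' else 3.2,fy=2.3 if 0 else (2.4 if n=='scene' else 3.2),interpolation=cv2.INTER_CUBIC))
E
```

```text
(no output)
```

View pics/scene0.png

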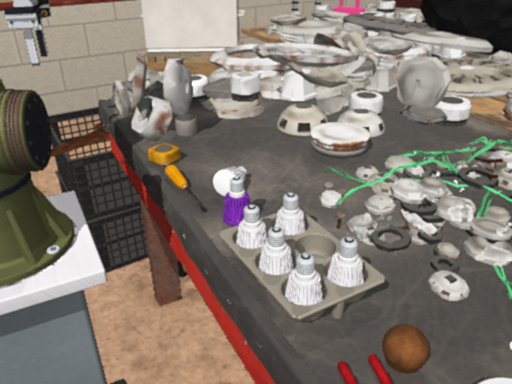

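View pics/top0.png

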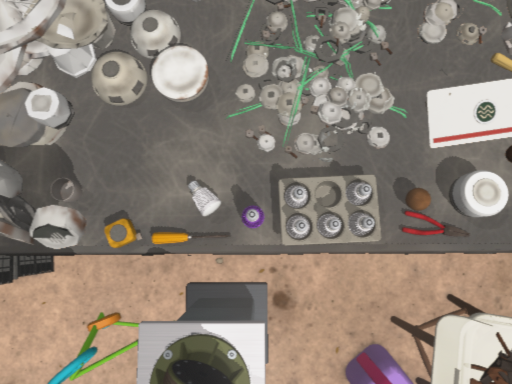

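View pics/top0c.png

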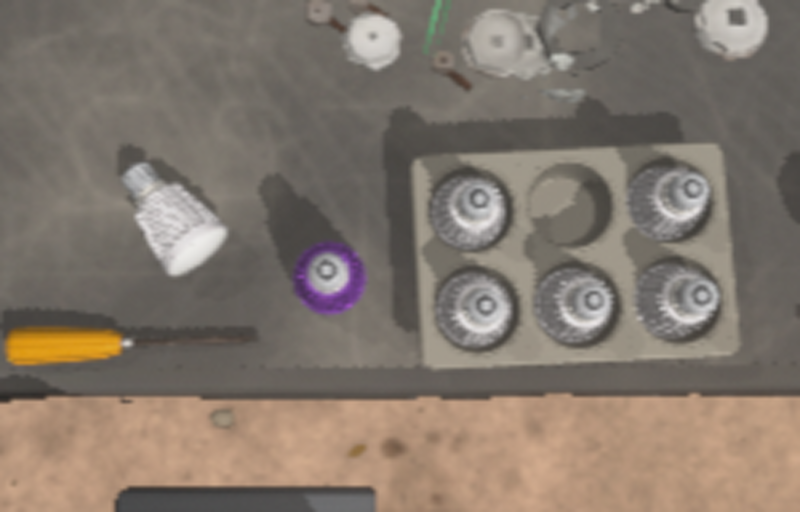

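View pics/scene0c.png

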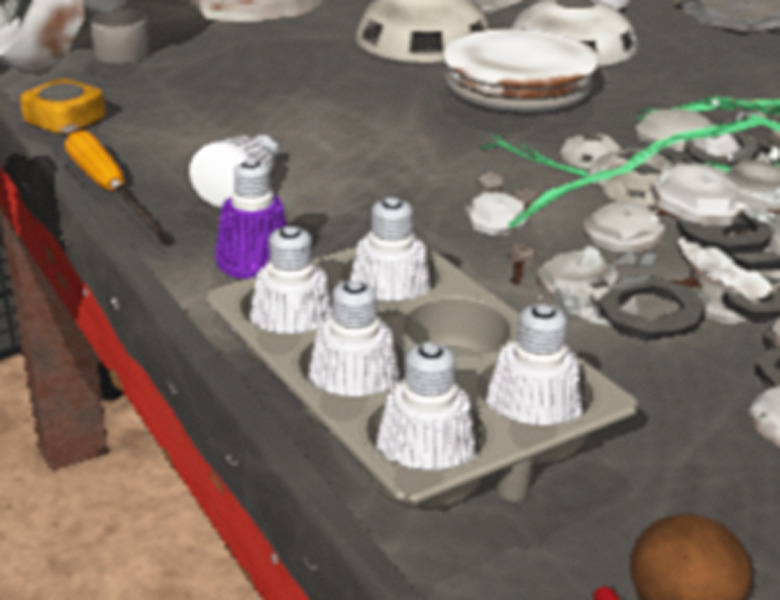

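The loose lamp is the white one at about (203,198) in the top view. The purple one at (252,216) is a look-alike, and the five packed lamps and the empty dimple at (326,192) sit in the tray. Next I'll measure their positions.

```bash
cat > h.py <<'E'
import numpy as np, cv2, json, os
from scipy.spatial.transform import Rotation as Ro
from station import ctrl, optics, models
def RR(e): return Ro.from_euler('xyz',e)
def ray(c,px):
    d=np.linalg.inv(c['K'])@np.array([px[0],px[1],1.]); return np.array(c['origin']),RR(c['orientation']).apply(d)
def atz(c,px,z):
    o,d=ray(c,px); return o+d*(z-o[2])/d[2]
def proj(c,P):
    p=c['K']@RR(c['orientation']).inv().apply(np.asarray(P)-c['origin']); return p[:2]/p[2]
def tri(cs,pxs):
    A=np.zeros((3,3));b=np.zeros(3)
    for c,p in zip(cs,pxs):
        o,d=ray(c,p); d=d/np.linalg.norm(d); M=np.eye(3)-np.outer(d,d); A+=M;b+=M@o
    return np.linalg.solve(A,b)
def save(n,f,crop=None,s=1):
    im=optics.camera(n); o=im if crop is None else im[crop[1]:crop[3],crop[0]:crop[2]]
    cv2.imwrite(f,cv2.cvtColor(cv2.resize(o,None,fx=s,fy=s,interpolation=cv2.INTER_CUBIC),cv2.COLOR_RGB2BGR)); return im
def log():
    o=ctrl.get_obs()
    with open('log.jsonl','a') as f: f.write(json.dumps({k:np.asarray(v).tolist() for k,v in o.items()})+'\n')
    return o
E
python3 - <<'E'
from h import *
log()
t=optics.get_calibration('top'); s=optics.get_calibration('scene')
print('cap top z18',atz(t,(191,187.2),.018),'tri',tri([t,s],[(191,187.2),(245.6,169.3)]), 'scene z18',atz(s,(245.6,169.3),.018))
print('face top z29',atz(t,(213.5,208.8),.031),'scene',atz(s,(220.9,183.),.031))
print('pocket',atz(t,(325.6,192.5),.006),atz(s,(313.7,260.4),.006))
print('tray',atz(t,(328.2,209.5),0),atz(s,(295.4,273.3),0))
for p in [(359.2,224.4),(354.5,193.4),(298.1,228.1),(293.4,199.6),(252.2,216.6)]: print('pk top',atz(t,p,.006))
for p in [(301.9,305),(252.7,252.5),(274.3,277.6),(342.7,285.8),(290,238),]: print('pk sc',atz(s,p,.006))
for n in ('top','scene'):
    optics.camera(n)
    for d in models.cut_out('loose_lamp',n):
        m=d['pixels'].astype(np.uint8); ys,xs=np.nonzero(m)
        p=np.stack([xs,ys],1).astype(float); c=p.mean(0); w,v=np.linalg.eigh(np.cov((p-c).T)); print(n,d['score'],d['box'],c,v[:,1],np.sqrt(w))
E
```

```text
cap top z18 [0.49211053 0.02689838 0.018     ] tri [0.50099417 0.0219208  0.02228362] scene z18 [0.51466021 0.02638356 0.018     ]
face top z29 [ 0.43420893 -0.03397849  0.031     ] scene [ 0.42873821 -0.02895625  0.031     ]
pocket [ 0.47717858 -0.32383066  0.006     ] [ 0.4732154  -0.31804016  0.006     ]
tray [ 0.43306594 -0.33031899  0.        ] [ 0.43151533 -0.32639653  0.        ]
pk top [ 0.3934222  -0.40768626  0.006     ]
pk top [ 0.47423103 -0.39905534  0.006     ]
pk top [ 0.3849152 -0.2499912  0.006    ]
pk top [ 0.45910813 -0.23934602  0.006     ]
pk top [ 0.41543253 -0.13153271  0.006     ]
pk sc [ 0.39680355 -0.40093754  0.006     ]
pk sc [ 0.39137075 -0.24843821  0.006     ]
pk sc [ 0.39140405 -0.32557182  0.006     ]
pk sc [ 0.47745574 -0.39454142  0.006     ]
pk sc [ 0.47192576 -0.24181031  0.006     ]
top 0.55 [190.6, 180.8, 221.7, 218.7] [204.55555556 198.75213675] [0.611234   0.79144993] [5.31946549 9.51874717]
```

```bash
cat >> h.py <<'E'
def goal(pos=None,R=None):
    """row units from current measured pose"""
    o=ctrl.get_obs(); R0=RR(o['eef_rot']); p=np.array(o['ee_pos'])
    tr=R0.inv().apply(np.asarray(pos)-p)/.025
    tu=np.zeros(3) if R is None else np.degrees((R0.inv()*R).as_rotvec())/5
    return tr,tu
def frame(xdir,yhint):
    x=np.array(xdir,float);x/=np.linalg.norm(x);y=np.array(yhint,float);y-=x*(x@y);y/=np.linalg.norm(y)
    return Ro.from_matrix(np.stack([x,y,np.cross(x,y)],1))
E
python3 - <<'E'
from h import *
np.set_printoptions(precision=3,suppress=True)
o=ctrl.get_obs(); print(RR(o['eef_rot']).as_matrix())
c=optics.get_calibration('wrist'); R0=RR(o['eef_rot'])
print('cam in tool',R0.inv().apply(c['origin']-o['ee_pos']), (R0.inv()*RR(c['orientation'])).as_matrix())
# view pose: over lamp, tool down, y perpendicular to lamp axis (45deg)
for sg in (1,-1):
    for ang in (45,):
        e=np.array([np.cos(np.radians(ang)),np.sin(np.radians(ang)),0]); y=sg*np.array([-e[1],e[0],0])
        print(sg,goal([0.45,0.0,0.25],frame([0,0,-1],y)))
E
```

```text
[[ 0.     0.296  0.955]
 [-0.     0.955 -0.296]
 [-1.    -0.     0.   ]]
cam in tool [-0.16  -0.001 -0.068] [[ 0.001 -0.24   0.971]
 [ 1.    -0.001 -0.001]
 [ 0.001  0.971  0.24 ]]
1 (array([ -1.021, -16.667,  17.19 ]), array([-12.446,   0.   ,   0.001]))
-1 (array([ -1.021, -16.667,  17.19 ]), array([23.554,  0.001, -0.   ]))
```

>>> {"method": "arm_command", "body": {
  "deltas": [
    {"translation": [-1.0, -16.7, 17.2], "turn": [23.55, 0, 0]},
    {"translation": [-1.0, -16.7, 17.2], "turn": [23.55, 0, 0]},
    {"translation": [-1.0, -16.7, 17.2], "turn": [23.55, 0, 0]},
    {"translation": [-1.0, -16.7, 17.2], "turn": [23.55, 0, 0]},
    {"translation": [-1.0, -16.7, 17.2], "turn": [23.55, 0, 0]},
    {"translation": [-1.0, -16.7, 17.2], "turn": [23.55, 0, 0]},
    {"translation": [-1.0, -16.7, 17.2], "turn": [23.55, 0, 0]},
    {"translation": [-1.0, -16.7, 17.2], "turn": [23.55, 0, 0]},
    {"translation": [-1.0, -16.7, 17.2], "turn": [23.55, 0, 0]},
    {"translation": [-1.0, -16.7, 17.2], "turn": [23.55, 0, 0]},
    {"translation": [-1.0, -16.7, 17.2], "turn": [23.55, 0, 0]},
    {"translation": [-1.0, -16.7, 17.2], "turn": [23.55, 0, 0]}
  ]
}}

```text
time_s: 2.1
ee_pos: [0.4027, 0.0847, 0.2457]
eef_rot: [1.984, 1.57, 0.177]
force: [1.4, -0.0, 0.1]
grip_width: 0.0938
```

```bash
cat >g.py <<'E'
from h import *
import sys
np.set_printoptions(precision=3,suppress=True)
o=log();print(o['time_s'],o['qpos'],o['ee_pos'])
e=np.array([.7071,.7071,0])
print(goal([0.45,0.0,0.25],frame([0,0,-1],[.7071,-.7071,0])))
E
python3 g.py
```

```text
2.1 [ 0.118 -0.035  1.85   0.     1.326  0.354] [0.403 0.085 0.246]
(array([-0.169,  2.634,  2.85 ]), array([ 6.293, -0.007, -0.008]))
```

>>> {"method": "arm_command", "body": {
  "deltas": [
    {"translation": [-0.17, 2.63, 2.85], "turn": [6.3, 0, 0]},
    {"translation": [-0.17, 2.63, 2.85], "turn": [6.3, 0, 0]},
    {"translation": [-0.17, 2.63, 2.85], "turn": [6.3, 0, 0]},
    {"translation": [-0.17, 2.63, 2.85], "turn": [6.3, 0, 0]},
    {"translation": [-0.17, 2.63, 2.85], "turn": [6.3, 0, 0]},
    {"translation": [-0.17, 2.63, 2.85], "turn": [6.3, 0, 0]},
    {"translation": [-0.17, 2.63, 2.85], "turn": [6.3, 0, 0]}
  ]
}}

```text
time_s: 2.68
ee_pos: [0.4499, 0.0024, 0.2496]
eef_rot: [3.043, 1.571, 0.695]
force: [-0.3, 0.6, 0.5]
grip_width: 0.094
```

```bash
python3 g.py; python3 - <<'E'
from h import *
np.set_printoptions(precision=4,suppress=True)
c=optics.get_calibration('wrist'); save('wrist','pics/w1.png',None,1.5)
for t in ("loose_lamp","lamp_cap"):
    for d in models.mark_of(t,'wrist'): print(t,d['score'],d['at'],atz(c,d['at'],.031 if t=='loose_lamp' else .018))
for d in models.cut_out('loose_lamp','wrist'):print(d['score'],d['box'])
E
```

```text
2.6833 [-0.076  0.053  1.752  0.     1.337  0.701] [0.45  0.002 0.25 ]
(array([-0.018,  0.07 ,  0.066]), array([ 0.089, -0.   , -0.   ]))
loose_lamp 0.84 [265.5, 203.4] [ 0.4302 -0.032   0.031 ]
lamp_cap 0.83 [273.2, 129.7] [0.4947 0.0212 0.018 ]
0.83 [241.9, 118.1, 295.2, 204.4]
0.27 [315.5, 258.6, 450.4, 372.4]
```

View pics/w1.png

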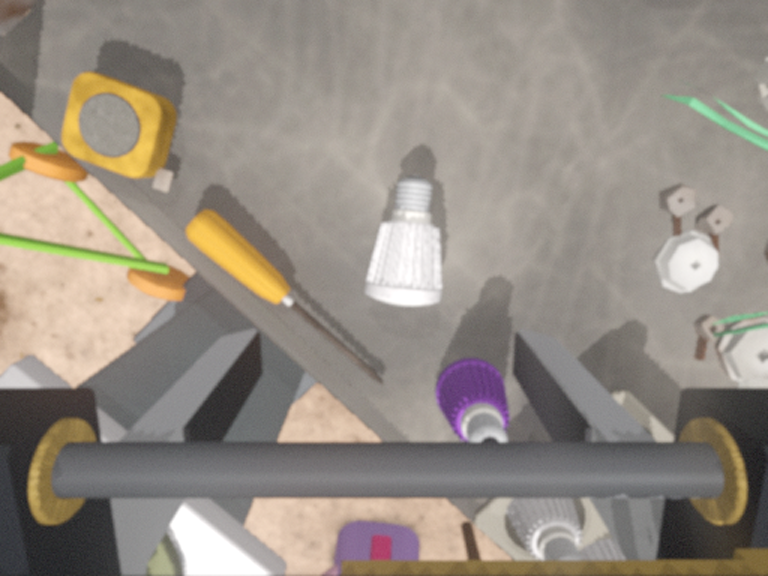

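The loose lamp is in the middle of the wrist view: cap at about (413,193) and rim at about (403,295), in the enlarged pixels. It is white and matches the description. The purple look-alike is at (475,390). Next I'll fit the lamp model to the mask.

```bash
cat >fit.py <<'E'
from h import *
from scipy.optimize import minimize
np.set_printoptions(precision=4,suppress=True)
prof=[(0,0.1),(1.5,14),(6,28),(7,29),(15,29),(60,22),(63,15),(71,15),(71,13.5),(93,13.5),(94,6),(98,5)]
th=np.linspace(0,2*np.pi,40,endpoint=False)
def surf(p,yaw,slope):
    a=np.array([np.cos(yaw)*np.cos(slope),np.sin(yaw)*np.cos(slope),-np.sin(slope)])
    u=np.array([-np.sin(yaw),np.cos(yaw),0]);v=np.cross(a,u)
    rings=[]
    for (l,r) in prof: rings.append(p+a*l/1e3+r/1e3*(np.cos(th)[:,None]*u+np.sin(th)[:,None]*v))
    return rings
def mask(c,rings,S=4):
    m=np.zeros((384*S,512*S),np.uint8)
    pr=[]
    for r in rings:
        q=(r-c['origin'])@RR(c['orientation']).as_matrix(); q=q@c['K'].T; pr.append(q[:,:2]/q[:,2:])
    for i in range(len(pr)-1):
        h=cv2.convexHull(((np.vstack(pr[i:i+2])+.5)*S).astype(np.int32)); cv2.fillConvexPoly(m,h,1)
    return cv2.resize(m.astype(np.float32),(512,384),interpolation=cv2.INTER_AREA)
if __name__=="__main__":
    c=optics.get_calibration('wrist'); im=optics.camera('wrist')
    d=models.cut_out('loose_lamp','wrist')[0]; M=d['pixels'].astype(np.float32)
    def full(x):
        # x: cap point xy, yaw ; resting heights
        s=np.radians(8.8); a=np.array([np.cos(x[2])*np.cos(s),np.sin(x[2])*np.cos(s),-np.sin(s)])
        cap=np.array([x[0],x[1],.0287-.067*np.sin(s)]); return cap-a*.082,s
    def cost(x):
        p,s=full(x); return np.abs(mask(c,surf(p,x[2],s))-M).sum()
    x0=np.array([.4947,.0212,np.radians(40)])
    best=min((minimize(cost,x0+np.array(k),method='Nelder-Mead',options=dict(initial_simplex=x0+np.array(k)+np.array([[0,0,0],[.004,0,0],[0,.004,0],[0,0,.08]]))) for k in [(0,0,0),(.004,0,.05),(0,-.004,-.05)]),key=lambda r:r.fun)
    x=best.x; print(x,np.degrees(x[2]),best.fun,M.sum()); p,s=full(x); print('face',p)
    m=mask(c,surf(p,x[2],s)); v=cv2.cvtColor(im,cv2.COLOR_RGB2BGR)
    ct,_=cv2.findContours((m>.5).astype(np.uint8),0,1); cv2.drawContours(v,ct,-1,(0,0,255),1)
    cv2.imwrite('pics/fit1.png',cv2.resize(v[95:220,220:320],None,fx=5,fy=4.5 if 0 else 5,interpolation=cv2.INTER_NEAREST)[:600])
E
python3 fit.py
```

```text
[0.4951 0.0192 0.6824] 39.101325553383646 119.3125 3168.0
face [ 0.4322 -0.0319  0.031 ]
```

View pics/fit1.png

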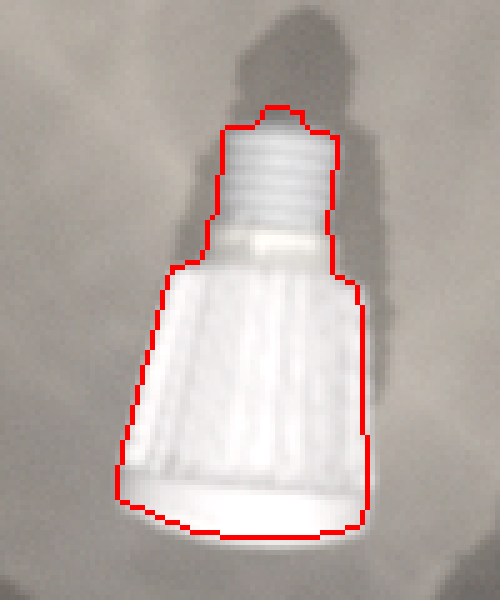

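```bash
cat >> h.py <<'E'
YAW=np.radians(39.1); EH=np.array([np.cos(YAW),np.sin(YAW),0]); YH=np.array([np.sin(YAW),-np.cos(YAW),0]); Z=np.array([0,0,1.])
CAP=np.array([.4951,.0192,.0185])
def grasp(t,along=.0015,back=.006):
    s=np.radians(8.8); a=EH*np.cos(s)-Z*np.sin(s)
    x=-np.cos(t)*Z-np.sin(t)*EH
    return CAP+a*along-x*back, frame(x,YH)
E
python3 - <<'E'
from h import *
np.set_printoptions(precision=3,suppress=True)
p,R=grasp(np.radians(30)); x=R.as_matrix()[:,0]; print(p,goal(p-x*.09,R))
E
```

```text
[0.499 0.022 0.023] (array([ 5.929,  1.034, -3.711]), array([ 1.228, -5.995, -0.331]))
```

>>> {"method": "arm_command", "body": {
  "deltas": [
    {"translation": [1.0, 0.2, -0.6], "turn": [0.2, -1.0, -0.05]},
    {"translation": [2.0, 0.4, -1.2], "turn": [0.4, -2.0, -0.1]},
    {"translation": [3.0, 0.6, -1.8], "turn": [0.6, -3.0, -0.15]},
    {"translation": [4.0, 0.7, -2.4], "turn": [0.8, -4.0, -0.2]},
    {"translation": [5.0, 0.9, -3.1], "turn": [1.0, -5.0, -0.28]},
    {"translation": [5.93, 1.03, -3.71], "turn": [1.23, -6.0, -0.33]},
    {"translation": [5.93, 1.03, -3.71], "turn": [1.23, -6.0, -0.33]},
    {"translation": [5.93, 1.03, -3.71], "turn": [1.23, -6.0, -0.33]}
  ],
  "gripper": 60
}}

```text
time_s: 3.65
ee_pos: [0.5327, 0.0508, 0.0978]
eef_rot: [-0.007, 1.042, -2.465]
force: [0.5, -0.5, 1.3]
grip_width: 0.06
```

```bash
python3 - <<'E'
from h import *
np.set_printoptions(precision=4,suppress=True)
o=log();print(o['time_s'],o['qpos'],o['ee_pos'],o['force'])
p,R=grasp(np.radians(30)); x=R.as_matrix()[:,0]; print(p,goal(p,R))
# kinematic fit
from scipy.optimize import least_squares
L=[json.loads(l) for l in open('log.jsonl')]
def fk(q,k,full=False):
    # k: h,a1,lat,L1,L2,e,d6
    h,a1,lat,L1,L2,e,d6=k
    R=Ro.from_euler('z',q[0]); p=np.array([0,0,h])+R.apply([a1,lat,0])
    R=R*Ro.from_euler('y',q[1]); p=p+R.apply([0,0,L1])
    R=R*Ro.from_euler('y',q[2]); p=p+R.apply([e,0,L2])
    R=R*Ro.from_euler('z',SG[0]*q[3])*Ro.from_euler('y',q[4]); R=R*Ro.from_euler('z',SG[1]*q[5])
    p=p+R.apply([0,0,d6])
    # local z=tool x ; tool y = local x at start radial -> check
    return p,R
for SG in [(1,1),(-1,1),(1,-1),(-1,-1)]:
    def res(k):
        out=[]
        for l in L:
            p,R=fk(l['qpos'],k); out+=list(p-l['ee_pos'])
        return np.array(out+list(1e-3*(k-np.array([.35,0,-.03,.35,.35,0,.25]))))
    r=least_squares(res,[.35,0,-.03,.35,.35,0,.25])
    D=[(fk(l['qpos'],r.x)[1].inv()*RR(l['eef_rot'])).as_matrix().round(2).tolist() for l in L]
    print(SG,r.x,np.abs(r.fun[:-7]).max());print(D[0],D[-1])
E
```

```text
3.65 [ 0.1467  0.6698  1.37   -0.2581  1.5692  1.0957] [0.5327 0.0508 0.0978] [ 0.5406 -0.4568  1.2671]
[0.4986 0.022  0.0235] (array([3.4678, 0.0404, 0.0405]), array([0.0267, 0.0645, 0.033 ]))
(1, 1) [0.2212 0.     0.0366 0.4242 0.4475 0.0409 0.2516] 4.043003797304934e-07
[[0.0, -1.0, 0.0], [0.0, 0.0, -1.0], [1.0, 0.0, 0.0]] [[-0.0, -1.0, -0.0], [0.0, 0.0, -1.0], [1.0, -0.0, 0.0]]
(-1, 1) [ 0.7468  0.2046  0.0363  0.4498  0.4986  1.1098 -0.2475] 0.007690635230909404
[[-0.0, -1.0, 0.0], [0.0, -0.0, -1.0], [1.0, -0.0, 0.0]] [[-0.44, -0.9, 0.05], [-0.23, 0.05, -0.97], [0.87, -0.44, -0.23]]
(1, -1) [0.2212 0.     0.0366 0.4242 0.4475 0.0409 0.2516] 4.044524822555129e-07
[[0.0, -0.99, -0.13], [0.0, 0.13, -0.99], [1.0, 0.0, 0.0]] [[0.0, 0.58, 0.81], [-0.0, -0.81, 0.58], [1.0, -0.0, 0.0]]
(-1, -1) [ 0.7468  0.2046  0.0363  0.4498  0.4986  1.1098 -0.2475] 0.007690635642381427
[[0.0, -0.99, -0.13], [0.0, 0.13, -0.99], [1.0, -0.0, 0.0]] [[0.44, 0.48, 0.76], [-0.23, -0.76, 0.61], [0.87, -0.44, -0.23]]
```

```bash
cat > kin.py <<'E'
from h import *
from scipy.optimize import least_squares
K=[.2212,0,.0366,.4242,.4475,.0409,.2516]
LO=np.array([-3.03,-.79,.23,-1.04,0,-2.55]);HI=np.array([3.03,2.21,2.52,4.18,3.07,2.55])
C=Ro.from_matrix([[0,-1,0],[0,0,-1],[1,0,0]])
def fk(q):
    h,a1,lat,L1,L2,e,d6=K
    R=Ro.from_euler('z',q[0]); p=np.array([0,0,h])+R.apply([a1,lat,0])
    R=R*Ro.from_euler('y',q[1]); p=p+R.apply([0,0,L1])
    R=R*Ro.from_euler('y',q[2]); p=p+R.apply([e,0,L2]); w=p
    R=R*Ro.from_euler('ZYZ',[q[3],q[4],q[5]])
    return p+R.apply([0,0,d6]),R*C,w
def ik(p,R,q0):
    f=lambda q:(lambda a:np.r_[(a[0]-p)*10,(R.inv()*a[1]).as_rotvec()])(fk(q))
    r=least_squares(f,np.clip(q0,LO+1e-3,HI-1e-3),bounds=(LO,HI)); return r.x,np.abs(r.fun).max()
E
python3 - <<'E'
from kin import *
np.set_printoptions(precision=2,suppress=True)
o=ctrl.get_obs(); print(o['ee_pos']-fk(o['qpos'])[0])
t=np.radians(30); p,R=grasp(t); qg,er=ik(p,R,o['qpos']); print('grasp',qg,er)
s=np.radians(8.8)
# lamp frame at grasp
a=EH*np.cos(s)-Z*np.sin(s); 
def lampR(a,h): # z=a, 
    return frame(np.cross(YH,a) if 0 else h,YH)
RL=Ro.from_matrix(np.stack([np.cross(YH,a),YH,a],1)); face=CAP-a*.082
Trel_R=RL.inv()*R; Trel_p=RL.inv().apply(p-face)
print('trel',Trel_p)
for X in (.45,.5,.55,.6):
  for Y in (-.05,.02,.08):
    for psi in range(-180,181,30):
        # lamp upright, yaw psi: YH-> direction
        # rotate lamp by: tilt 98.8 about axis then yaw psi
        ax=np.cross(EH,Z)
        Rt=Ro.from_rotvec(ax*(np.pi/2+s)); 
        RLf=Ro.from_euler('z',psi,degrees=True)*Rt*RL
        # path: lift then interpolate
        q=qg;ok=True;mx=0;Q=[]
        for k in np.linspace(0,1,26)[1:]:
            RLk=Ro.from_euler('z',psi*k,degrees=True)*Ro.from_rotvec(ax*(np.pi/2+s)*k)*RL
            fp=(1-k)*face+k*np.array([X,Y,.0])+Z*.10*min(1,3*k)
            qn,er=ik(fp+RLk.apply(Trel_p),RLk*Trel_R,q)
            mx=max(mx,np.abs(qn-q).max()); q=qn;Q.append(q)
            if er>1e-3 or mx>.5: ok=False;break
        if not ok: continue
        qf,er=ik(np.array([X,Y,0])+RLf.apply(Trel_p),RLf*Trel_R,q)
        if er<1e-3:
            m=min(np.minimum(np.array(Q+[qf])-LO,HI-np.array(Q+[qf])).min(0)[[0,1,2,3,5]]); print(X,Y,psi,'head',39+psi,qf,'wrist',fk(qf)[2],'marg',round(m,2),'q5min',min(np.array(Q)[:,4]).round(2),'step',round(mx,2))
E
```

```text
[-0. -0. -0.]
grasp [ 0.11  0.7   1.52 -0.28  1.38  1.12] 1.8801626922027029e-13
trel [ 0.01 -0.    0.09]
0.45 -0.05 -30 head 9 [-0.55  0.36  2.52  2.34  1.   -1.36] wrist [ 0.21 -0.09  0.18] marg 0.0 q5min 0.55 step 0.19
0.45 -0.05 0 head 39 [-0.76  0.45  2.27  1.53  1.18 -1.12] wrist [ 0.26 -0.2   0.18] marg 0.25 q5min 0.87 step 0.12
0.45 -0.05 30 head 69 [-0.73  0.6   1.95  1.07  1.45 -1.02] wrist [ 0.36 -0.27  0.18] marg 0.52 q5min 1.02 step 0.11
0.45 -0.05 60 head 99 [-0.6   0.75  1.64  0.76  1.74 -1.04] wrist [ 0.49 -0.29  0.18] marg 0.61 q5min 1.08 step 0.12
0.45 -0.05 90 head 129 [-0.43  0.88  1.38  0.47  2.   -1.19] wrist [ 0.6  -0.24  0.18] marg 0.63 q5min 1.11 step 0.14
0.45 -0.05 120 head 159 [-0.25  0.95  1.24  0.13  2.15 -1.46] wrist [ 0.67 -0.14  0.18] marg 0.63 q5min 1.1 step 0.16
0.45 -0.05 150 head 189 [-0.07  0.95  1.24 -0.25  2.13 -1.79] wrist [ 0.69 -0.01  0.18] marg 0.62 q5min 1.08 step 0.18
0.45 -0.05 180 head 219 [ 0.1   0.87  1.39 -0.58  1.95 -2.04] wrist [0.64 0.1  0.18] marg 0.41 q5min 1.06 step 0.21
0.45 0.02 0 head 39 [-0.59  0.42  2.36  1.72  1.12 -1.18]
[... 9052 characters left out ...]
7 step 0.14
0.6 0.08 30 head 69 [-0.34  0.7   1.73  1.34  1.28 -0.83] wrist [ 0.51 -0.14  0.18] marg 0.73 q5min 0.97 step 0.1
0.6 0.08 60 head 99 [-0.3   0.89  1.35  1.    1.67 -0.79] wrist [ 0.64 -0.16  0.18] marg 0.78 q5min 1.08 step 0.11
0.6 0.08 90 head 129 [-0.19  1.1   0.94  0.75  2.06 -0.86] wrist [ 0.75 -0.11  0.18] marg 0.71 q5min 1.13 step 0.12
0.6 0.08 120 head 159 [-0.05  1.28  0.58  0.45  2.41 -1.11] wrist [ 0.82 -0.01  0.18] marg 0.35 q5min 1.13 step 0.15
0.6 0.08 150 head 189 [ 0.1   1.36  0.41 -0.11  2.56 -1.68] wrist [0.84 0.12 0.18] marg 0.18 q5min 1.11 step 0.17
0.6 0.08 180 head 219 [ 0.24  1.26  0.61 -0.59  2.34 -2.17] wrist [0.79 0.23 0.18] marg 0.27 q5min 1.1 step 0.19
```

>>> {"method": "arm_command", "body": {
  "deltas": [
    {"translation": [0.6, 0.04, 0.04], "turn": [0, 0.06, 0.03]},
    {"translation": [1.2, 0.04, 0.04], "turn": [0, 0.06, 0.03]},
    {"translation": [1.8, 0.04, 0.04], "turn": [0, 0.06, 0.03]},
    {"translation": [2.4, 0.04, 0.04], "turn": [0, 0.06, 0.03]},
    {"translation": [2.9, 0.04, 0.04], "turn": [0, 0.06, 0.03]},
    {"translation": [3.2, 0.04, 0.04], "turn": [0, 0.06, 0.03]},
    {"translation": [3.35, 0.04, 0.04], "turn": [0, 0.06, 0.03]},
    {"translation": [3.45, 0.04, 0.04], "turn": [0, 0.06, 0.03]},
    {"translation": [3.47, 0.04, 0.04], "turn": [0, 0.06, 0.03]},
    {"translation": [3.47, 0.04, 0.04], "turn": [0, 0.06, 0.03]}
  ]
}}

```text
time_s: 4.48
ee_pos: [0.5002, 0.0216, 0.0275]
eef_rot: [0.006, 1.053, -2.454]
force: [0.2, -0.5, 0.4]
grip_width: 0.0602
```

```bash
python3 - <<'E'
from h import *
np.set_printoptions(precision=4,suppress=True)
o=log();print(o['time_s'],o['qpos'],o['ee_pos'],o['force'])
p,R=grasp(np.radians(30)); print(p,goal(p,R))
save('wrist','pics/w2.png',None,1.5)
E
```

```text
4.4833 [ 0.1066  0.6919  1.5238 -0.2804  1.3776  1.1134] [0.5002 0.0216 0.0275] [ 0.1598 -0.4659  0.4484]
[0.4986 0.022  0.0235] (array([ 0.158 , -0.0529, -0.0456]), array([-0.016 , -0.0697, -0.0302]))
```

View pics/w2.png

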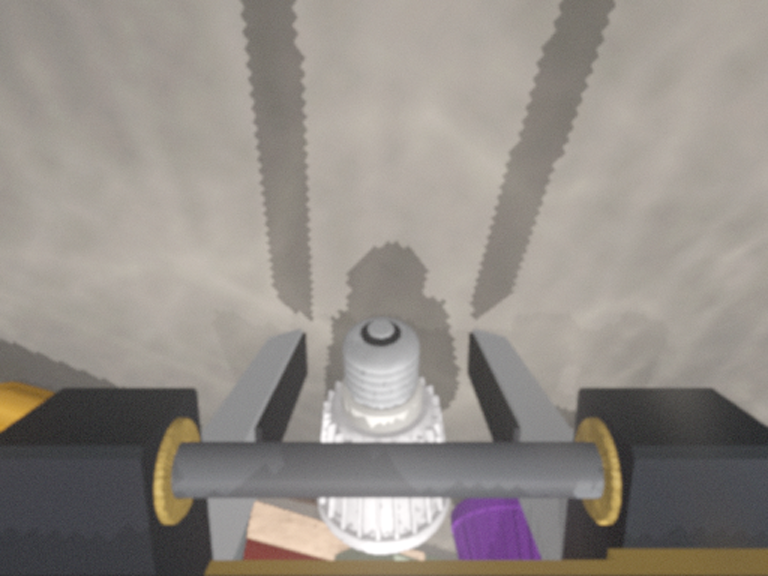

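>>> {"method": "arm_command", "body": {
  "deltas": [
    {"translation": [0.05, -0.05, -0.02], "turn": [0, -0.05, -0.03]},
    {"translation": [0.05, -0.05, -0.02], "turn": [0, -0.05, -0.03]},
    {"translation": [0.05, -0.05, -0.02], "turn": [0, -0.05, -0.03]}
  ]
}}

```text
time_s: 4.78
ee_pos: [0.4988, 0.0225, 0.0253]
eef_rot: [-0.0, 1.047, -2.46]
force: [0.7, 0.4, -0.6]
grip_width: 0.0601
```

```bash
python3 - <<'E'
from h import *
np.set_printoptions(precision=4,suppress=True)
o=log();print(o['time_s'],o['qpos'],o['ee_pos'],o['force'])
p,R=grasp(np.radians(30)); print(p,goal(p,R))
E
```

```text
4.7833 [ 0.1084  0.6971  1.5231 -0.2795  1.3804  1.1154] [0.4988 0.0225 0.0253] [ 0.7305  0.3947 -0.5553]
[0.4986 0.022  0.0235] (array([ 0.0742,  0.0093, -0.0199]), array([-0.0102, -0.0031,  0.0068]))
```

>>> {"method": "arm_command", "body": {
  "deltas": [
    {"translation": [0.07, 0.01, -0.02], "turn": [0, 0, 0]},
    {"translation": [0.07, 0.01, -0.02], "turn": [0, 0, 0]},
    {"translation": [0.07, 0.01, -0.02], "turn": [0, 0, 0]},
    {"translation": [0.07, 0.01, -0.02], "turn": [0, 0, 0]}
  ]
}}

```text
time_s: 5.12
ee_pos: [0.4986, 0.0219, 0.0235]
eef_rot: [-0.0, 1.047, -2.461]
force: [-0.8, 0.5, -0.4]
grip_width: 0.0602
```

>>> {"method": "arm_command", "body": {
  "deltas": [
    {"translation": [0, 0, 0], "turn": [0, 0, 0]},
    {"translation": [0, 0, 0], "turn": [0, 0, 0]},
    {"translation": [0, 0, 0], "turn": [0, 0, 0]},
    {"translation": [0, 0, 0], "turn": [0, 0, 0]},
    {"translation": [0, 0, 0], "turn": [0, 0, 0]},
    {"translation": [0, 0, 0], "turn": [0, 0, 0]},
    {"translation": [0, 0, 0], "turn": [0, 0, 0]},
    {"translation": [0, 0, 0], "turn": [0, 0, 0]}
  ],
  "gripper": 22,
  "force": 20
}}

```text
time_s: 5.78
ee_pos: [0.4986, 0.0219, 0.0236]
eef_rot: [0.0, 1.048, -2.46]
force: [0.3, 0.1, 0.3]
grip_width: 0.026
```

```bash
python3 - <<'E'
from h import *
np.set_printoptions(precision=4,suppress=True)
o=log();print(o['time_s'],o['qpos'],o['ee_pos'],o['force'],o['grip_width'])
p,R=grasp(np.radians(30)); print(p,goal(p,R))
save('wrist','pics/w3.png',None,1.5)
E
```

```text
5.7833 [ 0.1074  0.6992  1.5243 -0.2801  1.3768  1.1159] [0.4986 0.0219 0.0236] [0.2818 0.0794 0.3291] 0.02597274535114255
[0.4986 0.022  0.0235] (array([ 0.0036, -0.0036, -0.0038]), array([-0.0128, -0.0045,  0.007 ]))
```

View pics/w3.png

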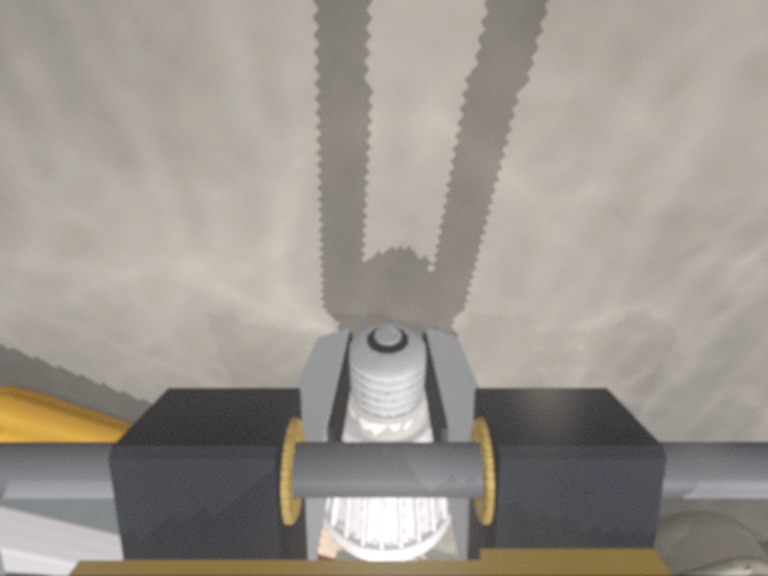

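```bash
cat > plan.py <<'E'
from kin import *
np.set_printoptions(precision=2,suppress=True)
s=np.radians(8.8)
a=EH*np.cos(s)-Z*np.sin(s)
RL=Ro.from_matrix(np.stack([np.cross(YH,a),YH,a],1)); face=CAP-a*.082
p0,R0=grasp(np.radians(30)); TR=RL.inv()*R0; Tp=RL.inv().apply(p0-face)
AX=np.cross(EH,Z)
def tool(fp,k,psi):
    RLk=Ro.from_euler('z',psi*k,degrees=True)*Ro.from_rotvec(AX*(np.pi/2+s)*k)*RL
    return fp+RLk.apply(Tp),RLk*TR
def rows(pts):
    o=ctrl.get_obs()
    for p,R in pts:
        tr,tu=goal(p,R); print(json.dumps({"translation":[round(x,2) for x in tr],"turn":[round(x,2) for x in tu]}),end=', ')
    print()
E
python3 - <<'E'
from plan import *
print(face,Tp)
tgt=np.array([.52,.10,.06])
lift=[tool(face+Z*z,0,60) for z in (.005,.02,.04,.06,.08,.1)]
path=[tool((1-k)*(face+Z*.10)+k*tgt,k,60) for k in np.linspace(0,1,25)]
rows(lift)
q=ctrl.get_obs()['qpos'];mx=0
for p,R in lift+path:
    qn,e=ik(p,R,q); mx=np.maximum(mx,np.abs(qn-q)); q=qn
print(mx,q)
for k in (0,.25,.5,.75,1): 
    pp,RR_=path[int(k*24)]; x=RR_.as_matrix()[:,0]; print(k,pp,x,RR_.as_matrix()[:,1])
E
```

```text
[ 0.43 -0.03  0.03] [ 0.01 -0.    0.09]
{"translation": [-0.17, -0.0, 0.1], "turn": [-0.01, -0.0, 0.01]}, {"translation": [-0.69, -0.0, 0.4], "turn": [-0.01, -0.0, 0.01]}, {"translation": [-1.38, -0.0, 0.8], "turn": [-0.01, -0.0, 0.01]}, {"translation": [-2.08, -0.0, 1.2], "turn": [-0.01, -0.0, 0.01]}, {"translation": [-2.77, -0.0, 1.6], "turn": [-0.01, -0.0, 0.01]}, {"translation": [-3.46, -0.0, 2.0], "turn": [-0.01, -0.0, 0.01]}, 
[0.03 0.06 0.05 0.09 0.07 0.12] [-0.3   0.66  1.62  0.99  1.65 -0.82]
0 [0.5  0.02 0.12] [-0.39 -0.32 -0.87] [ 0.63 -0.78  0.  ]
0.25 [0.5  0.07 0.14] [-0.05 -0.07 -1.  ] [ 0.81 -0.59  0.  ]
0.5 [0.5  0.09 0.16] [ 0.12  0.31 -0.94] [ 0.93 -0.36  0.  ]
0.75 [0.5  0.1  0.16] [ 0.07  0.69 -0.72] [ 0.99 -0.1  -0.  ]
1 [0.52 0.09 0.15] [-0.15  0.92 -0.36] [ 0.99  0.16 -0.  ]
```

>>> {"method": "arm_command", "body": {
  "deltas": [
    {"translation": [-0.17, 0, 0.1], "turn": [0, 0, 0]},
    {"translation": [-0.45, 0, 0.26], "turn": [0, 0, 0]},
    {"translation": [-0.87, 0, 0.5], "turn": [0, 0, 0]},
    {"translation": [-1.38, 0, 0.8], "turn": [0, 0, 0]},
    {"translation": [-2.08, 0, 1.2], "turn": [0, 0, 0]},
    {"translation": [-2.77, 0, 1.6], "turn": [0, 0, 0]},
    {"translation": [-3.2, 0, 1.85], "turn": [0, 0, 0]},
    {"translation": [-3.46, 0, 2.0], "turn": [0, 0, 0]},
    {"translation": [-3.46, 0, 2.0], "turn": [0, 0, 0]},
    {"translation": [-3.46, 0, 2.0], "turn": [0, 0, 0]}
  ]
}}

```text
time_s: 6.67
ee_pos: [0.4984, 0.0219, 0.1233]
eef_rot: [-0.0, 1.048, -2.461]
force: [0.1, 0.2, -0.9]
grip_width: 0.0258
```

```bash
python3 - <<'E'
from plan import *
o=log();print(o['time_s'],o['ee_pos'],o['force'],o['grip_width'])
tgt=np.array([.52,.10,.06])
path=[tool((1-k)*(face+Z*.10)+k*tgt,k,60) for k in np.linspace(0,1,25)]
rows(path[1:13])
save('scene','pics/s3.png',(140,80,340,230),4)
E
```

```text
6.6667 [0.5  0.02 0.12] [ 0.08  0.21 -0.95] 0.025844142695364176
{"translation": [-0.25, -0.23, -0.17], "turn": [-0.45, 0.82, 0.24]}, {"translation": [-0.48, -0.46, -0.31], "turn": [-0.91, 1.64, 0.44]}, {"translation": [-0.7, -0.68, -0.43], "turn": [-1.39, 2.46, 0.61]}, {"translation": [-0.9, -0.9, -0.53], "turn": [-1.88, 3.28, 0.75]}, {"translation": [-1.09, -1.11, -0.62], "turn": [-2.38, 4.1, 0.85]}, {"translation": [-1.27, -1.31, -0.68], "turn": [-2.89, 4.91, 0.92]}, {"translation": [-1.42, -1.5, -0.74], "turn": [-3.42, 5.71, 0.95]}, {"translation": [-1.57, -1.67, -0.78], "turn": [-3.96, 6.51, 0.95]}, {"translation": [-1.69, -1.82, -0.81], "turn": [-4.5, 7.31, 0.91]}, {"translation": [-1.81, -1.96, -0.83], "turn": [-5.05, 8.09, 0.84]}, {"translation": [-1.9, -2.07, -0.85], "turn": [-5.61, 8.87, 0.72]}, {"translation": [-1.99, -2.17, -0.86], "turn": [-6.17, 9.64, 0.57]},
```

View pics/s3.png

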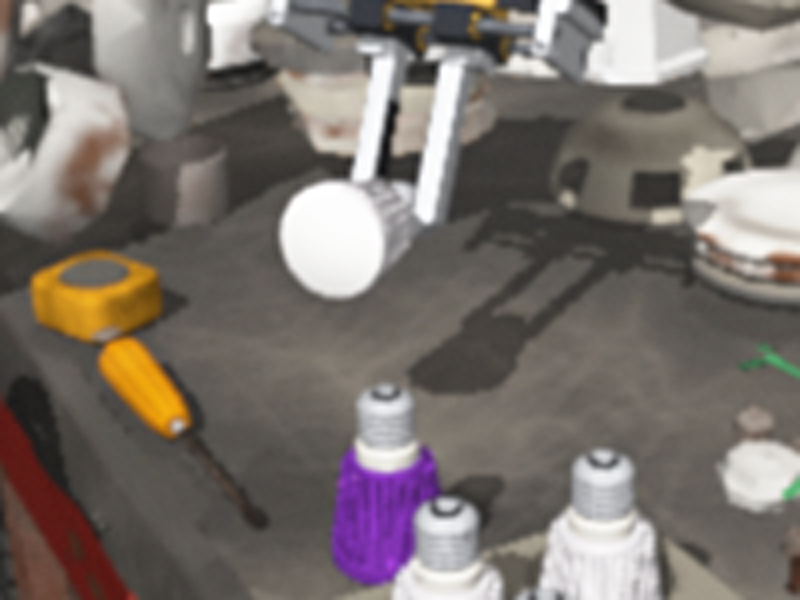

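The lamp is lifted and held by its cap at about (340,240) in the crop. Next I'll turn it upright.

>>> {"method": "arm_command", "body": {
  "deltas": [
    {"translation": [-0.25, -0.23, -0.17], "turn": [-0.45, 0.82, 0.24]},
    {"translation": [-0.48, -0.46, -0.31], "turn": [-0.91, 1.64, 0.44]},
    {"translation": [-0.7, -0.68, -0.43], "turn": [-1.39, 2.46, 0.61]},
    {"translation": [-0.9, -0.9, -0.53], "turn": [-1.88, 3.28, 0.75]},
    {"translation": [-1.09, -1.11, -0.62], "turn": [-2.38, 4.1, 0.85]},
    {"translation": [-1.27, -1.31, -0.68], "turn": [-2.89, 4.91, 0.92]},
    {"translation": [-1.42, -1.5, -0.74], "turn": [-3.42, 5.71, 0.95]},
    {"translation": [-1.57, -1.67, -0.78], "turn": [-3.96, 6.51, 0.95]},
    {"translation": [-1.69, -1.82, -0.81], "turn": [-4.5, 7.31, 0.91]},
    {"translation": [-1.81, -1.96, -0.83], "turn": [-5.05, 8.09, 0.84]},
    {"translation": [-1.9, -2.07, -0.85], "turn": [-5.61, 8.87, 0.72]},
    {"translation": [-1.99, -2.17, -0.86], "turn": [-6.17, 9.64, 0.57]}
  ]
}}

```text
time_s: 7.72
ee_pos: [0.4977, 0.0916, 0.1552]
eef_rot: [-3.14, 1.23, 1.209]
force: [0.2, 0.2, -2.2]
grip_width: 0.0255
```

```bash
python3 - <<'E'
from plan import *
o=log();print(o['time_s'],o['ee_pos'],o['force'],o['grip_width'])
tgt=np.array([.52,.10,.06])
path=[tool((1-k)*(face+Z*.10)+k*tgt,k,60) for k in np.linspace(0,1,25)]
rows(path[13:])
E
```

```text
7.7167 [0.5  0.09 0.16] [ 0.25  0.15 -2.18] 0.025528153505835177
{"translation": [-0.04, -0.03, -0.09], "turn": [-0.45, 0.79, -0.17]}, {"translation": [-0.05, -0.05, -0.16], "turn": [-0.9, 1.61, -0.39]}, {"translation": [-0.06, -0.06, -0.21], "turn": [-1.34, 2.44, -0.64]}, {"translation": [-0.06, -0.04, -0.25], "turn": [-1.76, 3.25, -0.92]}, {"translation": [-0.04, -0.01, -0.28], "turn": [-2.17, 4.07, -1.23]}, {"translation": [-0.01, 0.05, -0.29], "turn": [-2.56, 4.88, -1.58]}, {"translation": [0.03, 0.12, -0.3], "turn": [-2.92, 5.69, -1.96]}, {"translation": [0.09, 0.22, -0.3], "turn": [-3.27, 6.49, -2.37]}, {"translation": [0.17, 0.34, -0.29], "turn": [-3.6, 7.28, -2.8]}, {"translation": [0.26, 0.48, -0.29], "turn": [-3.9, 8.07, -3.27]}, {"translation": [0.37, 0.65, -0.28], "turn": [-4.18, 8.85, -3.77]}, {"translation": [0.51, 0.83, -0.28], "turn": [-4.43, 9.62, -4.29]},
```

>>> {"method": "arm_command", "body": {
  "deltas": [
    {"translation": [-0.04, -0.03, -0.09], "turn": [-0.45, 0.79, -0.17]},
    {"translation": [-0.05, -0.05, -0.16], "turn": [-0.9, 1.61, -0.39]},
    {"translation": [-0.06, -0.06, -0.21], "turn": [-1.34, 2.44, -0.64]},
    {"translation": [-0.06, -0.04, -0.25], "turn": [-1.76, 3.25, -0.92]},
    {"translation": [-0.04, -0.01, -0.28], "turn": [-2.17, 4.07, -1.23]},
    {"translation": [-0.01, 0.05, -0.29], "turn": [-2.56, 4.88, -1.58]},
    {"translation": [0.03, 0.12, -0.3], "turn": [-2.92, 5.69, -1.96]},
    {"translation": [0.09, 0.22, -0.3], "turn": [-3.27, 6.49, -2.37]},
    {"translation": [0.17, 0.34, -0.29], "turn": [-3.6, 7.28, -2.8]},
    {"translation": [0.26, 0.48, -0.29], "turn": [-3.9, 8.07, -3.27]},
    {"translation": [0.37, 0.65, -0.28], "turn": [-4.18, 8.85, -3.77]},
    {"translation": [0.51, 0.83, -0.28], "turn": [-4.43, 9.62, -4.29]}
  ]
}}

```text
time_s: 8.72
ee_pos: [0.5213, 0.0937, 0.1451]
eef_rot: [-3.139, 0.369, 1.73]
force: [-0.1, -0.3, -0.2]
grip_width: 0.0256
```

>>> {"method": "arm_command", "body": {
  "deltas": [
    {"translation": [0, 0, 0], "turn": [0, 0, 0]},
    {"translation": [0, 0, 0], "turn": [0, 0, 0]},
    {"translation": [0, 0, 0], "turn": [0, 0, 0]}
  ]
}}

```text
time_s: 8.97
ee_pos: [0.5211, 0.0943, 0.1459]
eef_rot: [-3.14, 0.375, 1.727]
force: [-0.3, -0.3, 0.4]
grip_width: 0.0258
```

```bash
python3 - <<'E'
from plan import *
o=log();print(o['time_s'],o['ee_pos'],o['force'],o['grip_width'],o['qpos'])
print(goal(*tool(np.array([.52,.10,.06]),1,60)))
save('scene','pics/s4.png',(140,80,340,230),4);save('wrist','pics/w4.png',None,1.5)
save('top','pics/t4.png',(130,100,330,250),4)
E
```

```text
8.9667 [0.52 0.09 0.15] [-0.31 -0.26  0.42] 0.025764638318872983 [-0.3   0.65  1.62  0.99  1.65 -0.81]
(array([ 0.01, -0.01,  0.  ]), array([-0.03,  0.05, -0.03]))
```

View pics/s4.png

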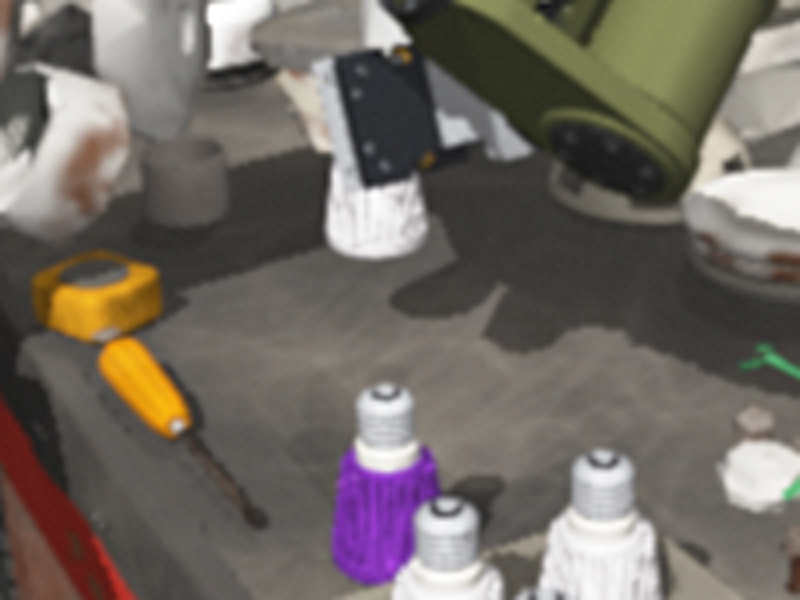

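View pics/w4.png

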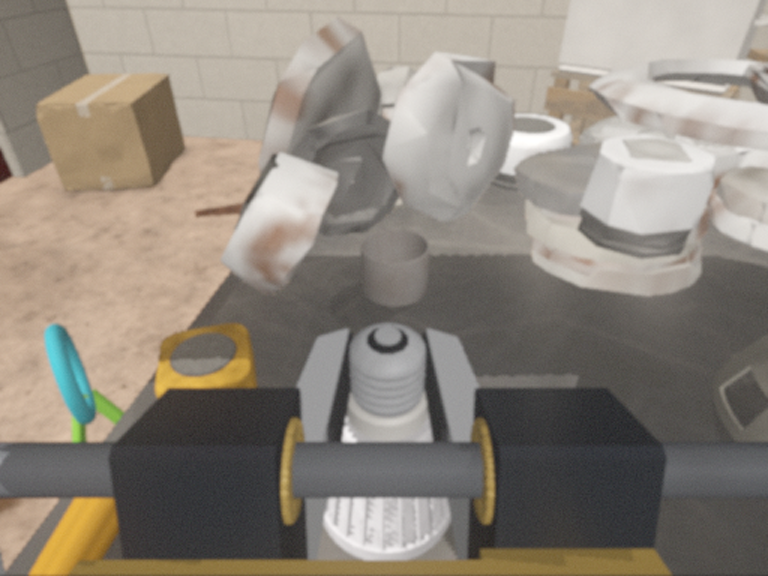

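View pics/t4.png

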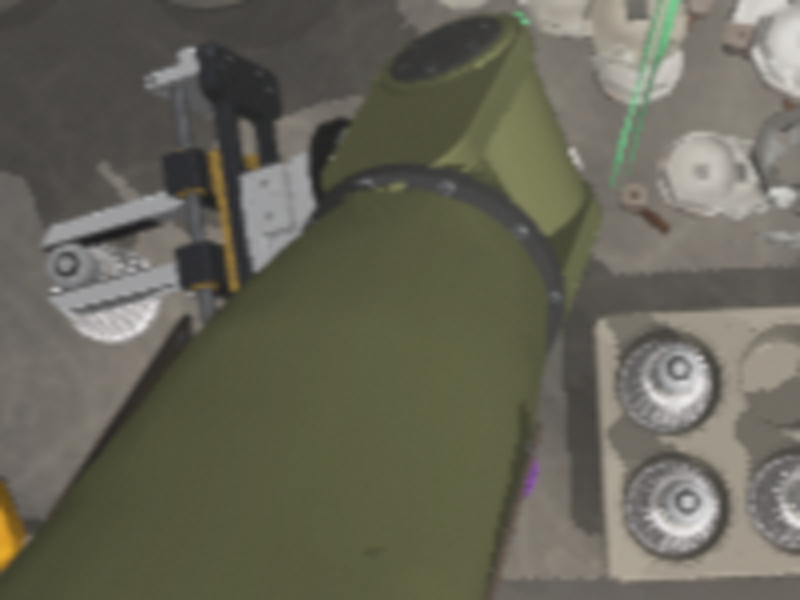

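```bash
python3 - <<'E'
from plan import *
rows([tool(np.array([.52,.10,z]),1,60) for z in (.055,.045,.03,.02,.012,.007,.004)])
rows([tool(np.array([.52,.10,z]),1,60) for z in (.003,.002,.001,0)])
E
```

```text
{"translation": [0.1, -0.01, 0.23], "turn": [-0.01, 0.05, -0.03]}, {"translation": [0.25, -0.01, 0.6], "turn": [-0.01, 0.05, -0.03]}, {"translation": [0.47, -0.01, 1.16], "turn": [-0.01, 0.05, -0.03]}, {"translation": [0.61, -0.01, 1.53], "turn": [-0.01, 0.05, -0.03]}, {"translation": [0.73, -0.01, 1.83], "turn": [-0.01, 0.05, -0.03]}, {"translation": [0.8, -0.01, 2.02], "turn": [-0.01, 0.05, -0.03]}, {"translation": [0.85, -0.01, 2.13], "turn": [-0.01, 0.05, -0.03]}, 
{"translation": [0.86, -0.01, 2.16], "turn": [-0.01, 0.05, -0.03]}, {"translation": [0.88, -0.01, 2.2], "turn": [-0.01, 0.05, -0.03]}, {"translation": [0.89, -0.01, 2.24], "turn": [-0.01, 0.05, -0.03]}, {"translation": [0.91, -0.01, 2.28], "turn": [-0.01, 0.05, -0.03]},
```

>>> {"method": "arm_command", "body": {
  "deltas": [
    {"translation": [0.1, 0, 0.23], "turn": [0, 0, 0]},
    {"translation": [0.25, 0, 0.6], "turn": [0, 0, 0]},
    {"translation": [0.4, 0, 0.95], "turn": [0, 0, 0]},
    {"translation": [0.5, 0, 1.25], "turn": [0, 0, 0]},
    {"translation": [0.61, 0, 1.53], "turn": [0, 0, 0]},
    {"translation": [0.69, 0, 1.73], "turn": [0, 0, 0]},
    {"translation": [0.75, 0, 1.9], "turn": [0, 0, 0]},
    {"translation": [0.8, 0, 2.0], "turn": [0, 0, 0]},
    {"translation": [0.82, 0, 2.06], "turn": [0, 0, 0]},
    {"translation": [0.83, 0, 2.1], "turn": [0, 0, 0]},
    {"translation": [0.83, 0, 2.1], "turn": [0, 0, 0]},
    {"translation": [0.83, 0, 2.1], "turn": [0, 0, 0]}
  ]
}}

```text
time_s: 10.12
ee_pos: [0.5214, 0.0943, 0.0899]
eef_rot: [-3.141, 0.373, 1.728]
force: [-0.2, -1.1, -1.2]
grip_width: 0.0252
```

```bash
python3 - <<'E'
from plan import *
o=log();print(o['time_s'],o['ee_pos'],o['force'],o['moment'],o['grip_width'])
print(goal(*tool(np.array([.52,.10,.0]),1,60)))
save('scene','pics/s5.png',(180,80,300,180),6)
c=optics.get_calibration('scene')
print('pred face bottom px',[(proj(c,[.52,.10,z])-[180,80])*6 for z in (0,.004)])
E
```

```text
10.1167 [0.52 0.09 0.09] [-0.25 -1.06 -1.2 ] [-0.66 -0.02 -0.  ] 0.02520323898015773
(array([ 0.07, -0.02,  0.15]), array([-0.01,  0.03, -0.02]))
pred face bottom px [array([325.71, 500.81]), array([325.37, 491.96])]
```

View pics/s5.png

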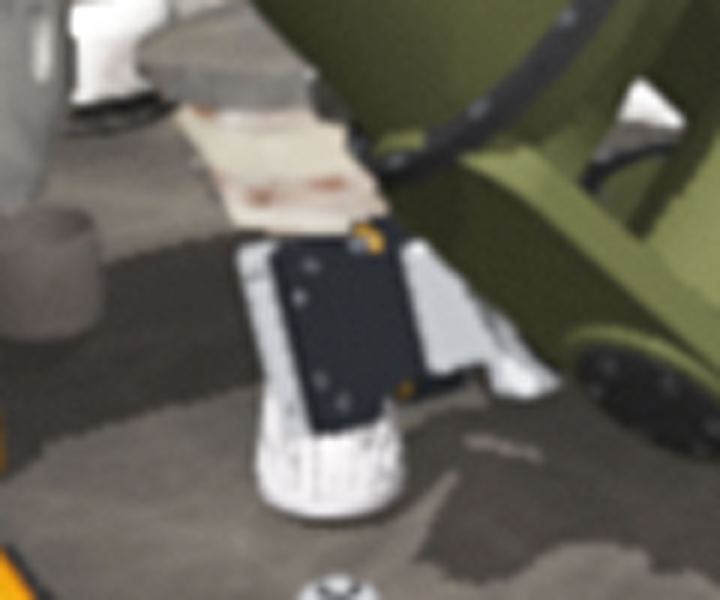

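>>> {"method": "arm_command", "body": {
  "deltas": [
    {"translation": [0.01, 0, 0.03], "turn": [0, 0, 0]},
    {"translation": [0.02, 0, 0.05], "turn": [0, 0, 0]},
    {"translation": [0.03, 0, 0.07], "turn": [0, 0, 0]},
    {"translation": [0.03, 0, 0.07], "turn": [0, 0, 0]},
    {"translation": [0.03, 0, 0.07], "turn": [0, 0, 0]}
  ]
}}

```text
time_s: 10.58
ee_pos: [0.5213, 0.0944, 0.0878]
eef_rot: [-3.141, 0.373, 1.728]
force: [-0.7, 1.3, -0.5]
grip_width: 0.0259
```

>>> {"method": "arm_command", "body": {
  "deltas": [
    {"translation": [0.01, 0, 0.02], "turn": [0, 0, 0]},
    {"translation": [0.01, 0, 0.03], "turn": [0, 0, 0]},
    {"translation": [0.01, 0, 0.03], "turn": [0, 0, 0]}
  ]
}}

```text
time_s: 10.83
ee_pos: [0.5213, 0.0943, 0.0869]
eef_rot: [-3.141, 0.373, 1.728]
force: [0.5, 0.6, -1.1]
grip_width: 0.0252
```

```bash
cat >st.py <<'E'
from plan import *
np.set_printoptions(precision=4,suppress=True)
o=log();print(o['time_s'],o['ee_pos'],o['force'],o['moment'],o['grip_width'])
print(goal(*tool(np.array([.52,.10,.0]),1,60)))
E
python3 st.py
```

```text
10.8333 [0.5213 0.0943 0.0869] [ 0.511   0.6254 -1.126 ] [-0.6254 -0.0474  0.0684] 0.025207836924161627
(array([ 0.0255, -0.0154,  0.0441]), array([-0.0167,  0.029 , -0.0174]))
```

>>> {"method": "arm_command", "body": {
  "deltas": [
    {"translation": [0.01, 0, 0.02], "turn": [0, 0, 0]},
    {"translation": [0.01, 0, 0.02], "turn": [0, 0, 0]},
    {"translation": [0.01, 0, 0.02], "turn": [0, 0, 0]}
  ]
}}

```text
time_s: 11.08
ee_pos: [0.5213, 0.0944, 0.0864]
eef_rot: [-3.141, 0.373, 1.728]
force: [-0.1, 1.1, -1.2]
grip_width: 0.0259
```

>>> {"method": "arm_command", "body": {
  "deltas": [
    {"translation": [0.01, 0, 0.02], "turn": [0, 0, 0]},
    {"translation": [0.01, 0, 0.02], "turn": [0, 0, 0]},
    {"translation": [0.01, 0, 0.02], "turn": [0, 0, 0]}
  ]
}}

```text
time_s: 11.33
ee_pos: [0.5213, 0.0945, 0.0859]
eef_rot: [-3.141, 0.373, 1.728]
force: [0.7, -0.6, -1.3]
grip_width: 0.026
```

```bash
python3 st.py; python3 - <<'E'
from h import *
save('scene','pics/s6.png',(180,80,300,180),6)
E
```

```text
11.3333 [0.5213 0.0945 0.0859] [ 0.7266 -0.5928 -1.2973] [-0.5511 -0.0089 -0.0148] 0.02600999023644376
(array([ 0.0059, -0.0151,  0.0056]), array([-0.0166,  0.0293, -0.0172]))
```

View pics/s6.png

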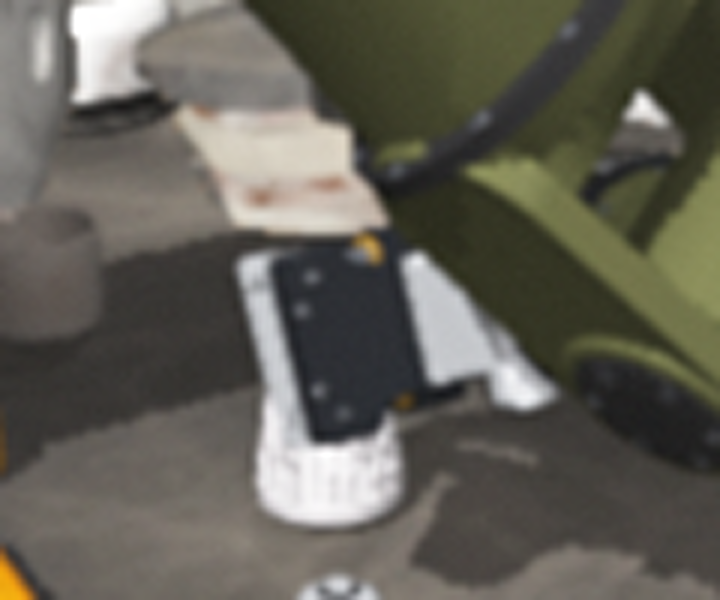

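>>> {"method": "arm_command", "body": {
  "deltas": [
    {"translation": [0.01, 0, 0.02], "turn": [0, 0, 0]},
    {"translation": [0.01, 0, 0.02], "turn": [0, 0, 0]},
    {"translation": [0.01, 0, 0.02], "turn": [0, 0, 0]}
  ]
}}

```text
time_s: 11.63
ee_pos: [0.5213, 0.0945, 0.0855]
eef_rot: [-3.141, 0.372, 1.728]
force: [0.6, 0.3, 0.9]
grip_width: 0.0256
```

>>> {"method": "arm_command", "body": {
  "deltas": [
    {"translation": [0.01, 0, 0.02], "turn": [0, 0, 0]},
    {"translation": [0.01, 0, 0.02], "turn": [0, 0, 0]},
    {"translation": [0.01, 0, 0.02], "turn": [0, 0, 0]}
  ]
}}

```text
time_s: 11.88
ee_pos: [0.5214, 0.0946, 0.0854]
eef_rot: [-3.142, 0.372, 1.728]
force: [-0.9, -0.3, 4.9]
grip_width: 0.0259
```

```bash
python3 st.py
```

```text
11.8833 [0.5214 0.0946 0.0854] [-0.9103 -0.3413  4.8773] [0.5531 0.2317 0.094 ] 0.02591679301861348
(array([-0.0053, -0.022 , -0.0115]), array([-0.0083,  0.0193, -0.0199]))
```

>>> {"method": "arm_command", "body": {
  "deltas": [
    {"translation": [-0.005, 0, -0.015], "turn": [0, 0, 0]},
    {"translation": [-0.005, 0, -0.015], "turn": [0, 0, 0]},
    {"translation": [-0.005, 0, -0.015], "turn": [0, 0, 0]}
  ]
}}

```text
time_s: 12.13
ee_pos: [0.5213, 0.0946, 0.0854]
eef_rot: [-3.141, 0.372, 1.728]
force: [0.1, -0.7, 4.3]
grip_width: 0.0259
```

>>> {"method": "arm_command", "body": {
  "deltas": [
    {"translation": [0, 0, 0], "turn": [0, 0, 0]},
    {"translation": [0, 0, 0], "turn": [0, 0, 0]},
    {"translation": [0, 0, 0], "turn": [0, 0, 0]},
    {"translation": [0, 0, 0], "turn": [0, 0, 0]},
    {"translation": [0, 0, 0], "turn": [0, 0, 0]},
    {"translation": [0, 0, 0], "turn": [0, 0, 0]}
  ],
  "gripper": 60
}}

```text
time_s: 12.63
ee_pos: [0.5213, 0.0945, 0.0851]
eef_rot: [-3.141, 0.373, 1.728]
force: [0.1, -0.4, -0.8]
grip_width: 0.0593
```

```bash
python3 st.py; python3 - <<'E'
from h import *
save('scene','pics/s7.png',(180,80,300,180),6); save('wrist','pics/w7.png',None,1.5)
E
```

```text
12.6333 [0.5213 0.0945 0.0851] [ 0.0515 -0.357  -0.7883] [-0.4554  0.0473  0.0667] 0.05929033190764073
(array([-0.0086, -0.0158, -0.0225]), array([-0.0173,  0.0304, -0.0185]))
```

View pics/s7.png

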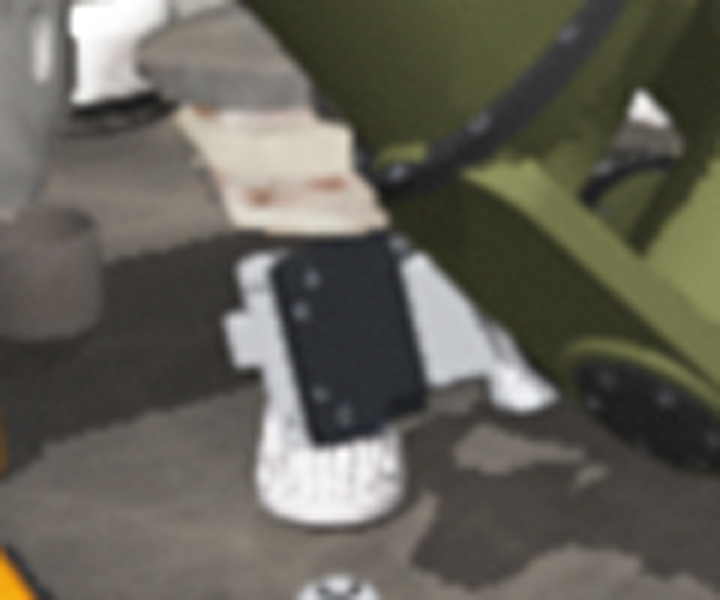

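View pics/w7.png

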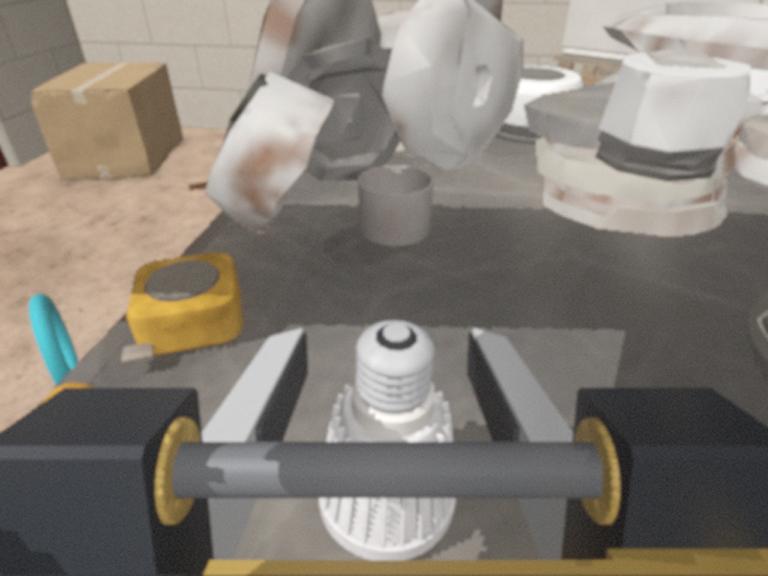

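>>> {"method": "arm_command", "body": {
  "deltas": [
    {"translation": [-0.3, 0, 0], "turn": [0, 0, 0]},
    {"translation": [-0.8, 0, 0], "turn": [0, 0, 0]},
    {"translation": [-1.5, 0, 0], "turn": [0, 0, 0]},
    {"translation": [-2.3, 0, 0], "turn": [0, 0, 0]},
    {"translation": [-3.2, 0, 0], "turn": [0, 0, 0]},
    {"translation": [-4.2, 0, 0], "turn": [0, 0, 0]},
    {"translation": [-5, 0, 0], "turn": [0, 0, 0]},
    {"translation": [-5, 0, 0], "turn": [0, 0, 0]}
  ]
}}

```text
time_s: 13.4
ee_pos: [0.5405, -0.0245, 0.1323]
eef_rot: [3.139, 0.375, 1.724]
force: [-0.2, 0.0, 0.9]
grip_width: 0.0599
```

```bash
python3 st.py; python3 - <<'E'
from kin import *
np.set_printoptions(precision=3,suppress=True)
save('scene','pics/s8.png',(180,80,300,180),6); save('wrist','pics/w8.png',None,1.5)
# next: tool-down view pose, via up. choose y angle options
o=ctrl.get_obs()
for ya in (-60,-50,-40,-30,-20,0,20):
    y=[np.cos(np.radians(ya)),np.sin(np.radians(ya)),0]
    R=frame([0,0,-1],y); p=np.array([.49,.04,.26]); q,e=ik(p,R,o['qpos']); print(ya,q,e,[g.round(2).tolist() for g in goal(p,R)])
E
```

```text
13.4 [ 0.5405 -0.0245  0.1323] [-0.2283  0.0171  0.9073] [-0.4763 -0.0482  0.025 ] 0.05991766038733721
(array([ 5.1711, -0.0517, -0.0289]), array([-0.0009,  0.0558, -0.064 ]))
-60 [0.007 0.142 1.63  0.    1.37  1.054] 2.901026641133342e-12 [[0.66, -1.58, -5.81], [12.01, -11.95, 8.2]]
-50 [0.007 0.142 1.63  0.    1.37  0.88 ] 8.881784197001252e-15 [[0.66, -1.58, -5.81], [10.29, -12.43, 7.03]]
-40 [ 0.007  0.142  1.63  -0.     1.37   0.705] 2.3541535387749946e-10 [[0.66, -1.58, -5.81], [8.55, -12.84, 5.84]]
-30 [0.007 0.142 1.63  0.    1.37  0.531] 1.1102230246251565e-15 [[0.66, -1.58, -5.81], [6.81, -13.17, 4.66]]
-20 [0.007 0.142 1.63  0.    1.37  0.356] 1.6653345369377348e-15 [[0.66, -1.58, -5.81], [5.06, -13.42, 3.46]]
0 [0.007 0.142 1.63  0.    1.37  0.007] 1.1102230246251565e-15 [[0.66, -1.58, -5.81], [1.56, -13.7, 1.07]]
20 [ 0.007  0.142  1.63  -0.     1.37  -0.342] 1.3509379170884017e-09 [[0.66, -1.58, -5.81], [-1.95, -13.68, -1.32]]
```

View pics/s8.png

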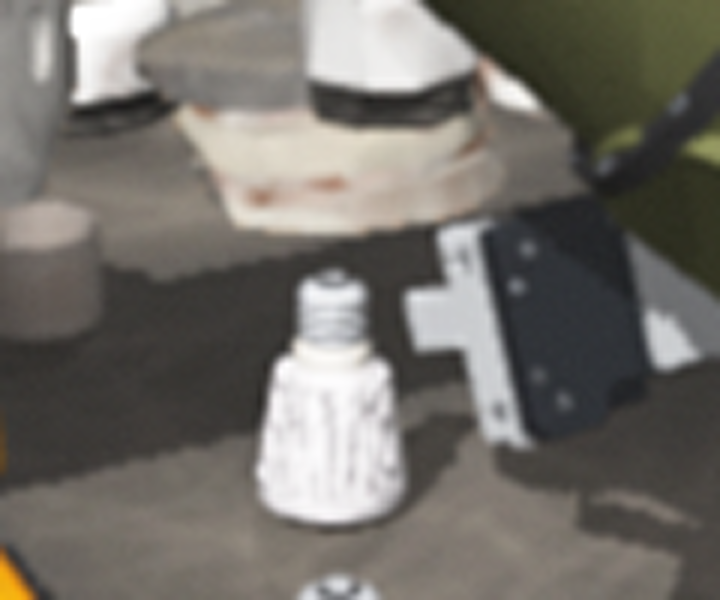

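View pics/w8.png

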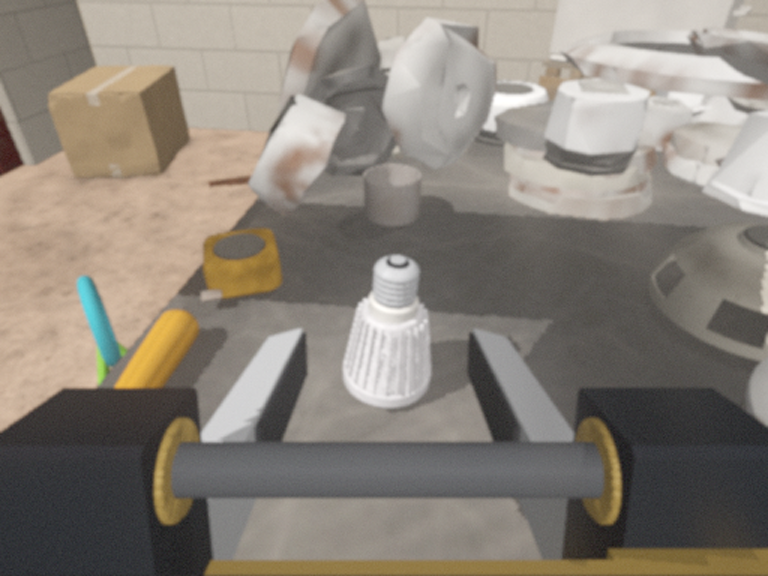

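```bash
cat >> kin.py <<'E'
from scipy.spatial.transform import Slerp
def path(p1,R1,n,up=0,down=0):
    """interpolated tool poses; checks joints; prints rows"""
    o=ctrl.get_obs(); p0=np.array(o['ee_pos']);R0=RR(o['eef_rot']); sl=Slerp([0,1],Ro.concatenate([R0,R1])); q=o['qpos'];mx=0;out=[]
    for i in range(1,n+1):
        k=i/n; k=.5*k+.5*(3*k*k-2*k**3); p=(1-k)*p0+k*p1; R=sl(k); qn,e=ik(p,R,q); mx=max(mx,np.abs(qn-q).max()); q=qn
        tr,tu=goal(p,R); out.append({"translation":[round(float(x),2) for x in tr],"turn":[round(float(x),2) for x in tu]})
    print('maxstep',mx,'ikerr',e,'q',q)
    for i in range(0,n,12): print(json.dumps(out[i:i+12]))
E
python3 - <<'E'
from kin import *
o=ctrl.get_obs()
path(np.array(o['ee_pos'])+[0,0,.05],RR(o['eef_rot']),4)
path(np.array([.52,.065,.26]),frame([0,0,-1],[1,0,0]),12)
E
```

```text
maxstep 0.022845424652928825 ikerr 3.594728681388659e-12 q [-0.47192724  0.69586598  1.44043387  0.89800958  1.84041779 -0.78207478]
[{"translation": [-0.15, -0.0, -0.38], "turn": [0.0, 0.0, 0.0]}, {"translation": [-0.36, -0.0, -0.93], "turn": [0.0, 0.0, 0.0]}, {"translation": [-0.58, -0.0, -1.48], "turn": [0.0, 0.0, 0.0]}, {"translation": [-0.73, -0.0, -1.86], "turn": [0.0, 0.0, 0.0]}]
maxstep 0.10864967415191068 ikerr 1.1102230246251565e-15 q [5.44569946e-02 2.15810171e-01 1.54332252e+00 4.62658640e-17
 1.38245996e+00 5.44569946e-02]
[{"translation": [0.07, -0.01, -0.31], "turn": [0.08, -0.71, 0.06]}, {"translation": [0.17, -0.03, -0.73], "turn": [0.19, -1.65, 0.13]}, {"translation": [0.29, -0.05, -1.24], "turn": [0.32, -2.78, 0.22]}, {"translation": [0.42, -0.07, -1.81], "turn": [0.46, -4.06, 0.32]}, {"translation": [0.56, -0.1, -2.42], "turn": [0.62, -5.43, 0.42]}, {"translation": [0.7, -0.12, -3.05], "turn": [0.78, -6.85, 0.54]}, {"translation": [0.85, -0.15, -3.68], "turn": [0.94, -8.27, 0.65]}, {"translation": [0.99, -0.17, -4.29], "turn": [1.1, -9.64, 0.75]}, {"translation": [1.12, -0.19, -4.86], "turn": [1.24, -10.91, 0.85]}, {"translation": [1.24, -0.21, -5.37], "turn": [1.37, -12.05, 0.94]}, {"translation": [1.33, -0.23, -5.79], "turn": [1.48, -12.99, 1.02]}, {"translation": [1.41, -0.24, -6.1], "turn": [1.56, -13.7, 1.07]}]
```

>>> {"method": "arm_command", "body": {
  "deltas": [
    {"translation": [0.07, -0.01, -0.31], "turn": [0.08, -0.71, 0.06]},
    {"translation": [0.17, -0.03, -0.73], "turn": [0.19, -1.65, 0.13]},
    {"translation": [0.29, -0.05, -1.24], "turn": [0.32, -2.78, 0.22]},
    {"translation": [0.42, -0.07, -1.81], "turn": [0.46, -4.06, 0.32]},
    {"translation": [0.56, -0.1, -2.42], "turn": [0.62, -5.43, 0.42]},
    {"translation": [0.7, -0.12, -3.05], "turn": [0.78, -6.85, 0.54]},
    {"translation": [0.85, -0.15, -3.68], "turn": [0.94, -8.27, 0.65]},
    {"translation": [0.99, -0.17, -4.29], "turn": [1.1, -9.64, 0.75]},
    {"translation": [1.12, -0.19, -4.86], "turn": [1.24, -10.91, 0.85]},
    {"translation": [1.24, -0.21, -5.37], "turn": [1.37, -12.05, 0.94]},
    {"translation": [1.33, -0.23, -5.79], "turn": [1.48, -12.99, 1.02]},
    {"translation": [1.41, -0.24, -6.1], "turn": [1.56, -13.7, 1.07]}
  ]
}}

```text
time_s: 14.5
ee_pos: [0.5194, 0.0674, 0.261]
eef_rot: [0.449, 1.566, -1.119]
force: [-0.4, 0.1, 0.1]
grip_width: 0.0602
```

>>> {"method": "arm_command", "body": {
  "deltas": [
    {"translation": [0, 0, 0], "turn": [0, 0, 0]},
    {"translation": [0, 0, 0], "turn": [0, 0, 0]},
    {"translation": [0, 0, 0], "turn": [0, 0, 0]}
  ]
}}

```text
time_s: 14.75
ee_pos: [0.5195, 0.0659, 0.259]
eef_rot: [-2.268, 1.568, 2.446]
force: [0.5, -0.1, 0.5]
grip_width: 0.06
```

```bash
python3 - <<'E'
from h import *
np.set_printoptions(precision=4,suppress=True)
o=log();print(o['time_s'],o['ee_pos'],o['force'])
c=optics.get_calibration('wrist'); save('wrist','pics/w9.png',None,1.5)
for t,z in (("loose_lamp",0),("lamp_cap",.082)):
    for d in models.mark_of(t,'wrist'): print(t,d['score'],d['at'],atz(c,d['at'],z))
t=optics.get_calibration('top');optics.camera('top');
for d in models.mark_of('lamp_cap','top'): print(d['score'],d['at'],atz(t,d['at'],.082))
print(proj(c,[.52,.1,.098])*1.5)
E
```

```text
14.75 [0.5195 0.0659 0.259 ] [ 0.5281 -0.1088  0.5173]
loose_lamp 0.9 [258.1, 135.8] [0.5198 0.1014 0.    ]
lamp_cap 0.8 [264.3, 142.8] [0.5259 0.1009 0.082 ]
0.73 [155.4, 171.9] [0.5205 0.1014 0.082 ]
[387.4324 218.0671]
```

View pics/w9.png

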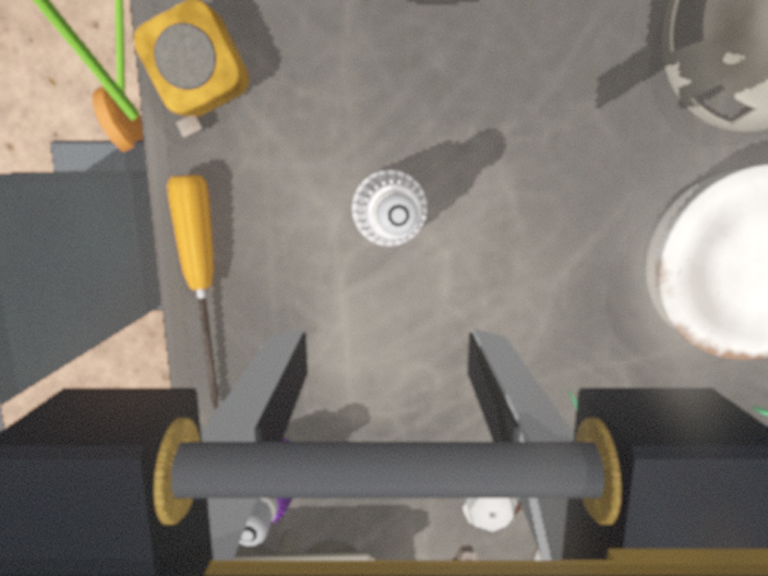

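```bash
python3 - <<'E'
from h import *
np.set_printoptions(precision=4,suppress=True)
c=optics.get_calibration('wrist')
print('button',atz(c,(399/1.5,215/1.5),.098),'rim',atz(c,(389.5/1.5,208.5/1.5),.012))
im=cv2.imread('pics/w9.png'); cv2.imwrite('pics/w9c.png',cv2.resize(im[150:270,330:450],None,fx=5,fy=5,interpolation=cv2.INTER_CUBIC))
E
```

```text
button [0.5278 0.1011 0.098 ] rim [0.5223 0.0976 0.012 ]
```

View pics/w9c.png

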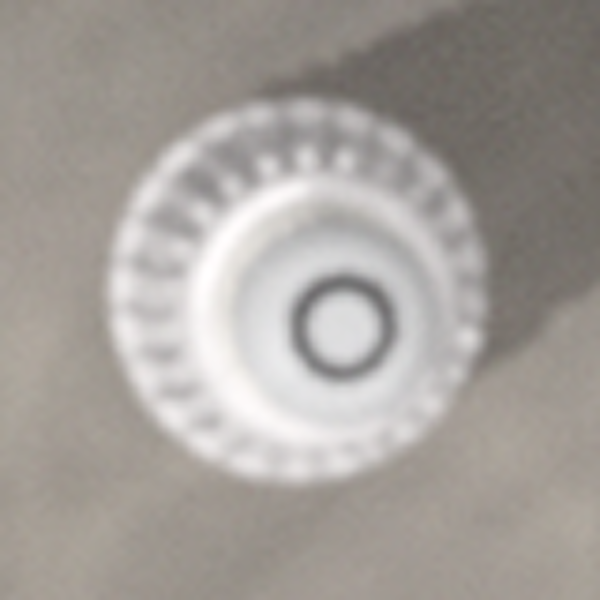

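>>> {"method": "arm_command", "body": {
  "deltas": [
    {"translation": [0, 0, 0], "turn": [0, 0, 0]},
    {"translation": [0, 0, 0], "turn": [0, 0, 0]},
    {"translation": [0, 0, 0], "turn": [0, 0, 0]},
    {"translation": [0, 0, 0], "turn": [0, 0, 0]},
    {"translation": [0, 0, 0], "turn": [0, 0, 0]},
    {"translation": [0, 0, 0], "turn": [0, 0, 0]}
  ]
}}

```text
time_s: 15.5
ee_pos: [0.5199, 0.0659, 0.2599]
eef_rot: [-1.672, 1.57, 3.042]
force: [0.2, 0.1, -0.4]
grip_width: 0.06
```

```bash
cat > lean.py <<'E'
from h import *
np.set_printoptions(precision=4,suppress=True)
from fit import mask,prof,th
from scipy.optimize import minimize
def rings(x,zf=0,L=prof):
    # x: rim center xy, lean vector (dx,dy) per unit length
    a=np.array([x[2],x[3],1.]);a/=np.linalg.norm(a);u=np.cross([0,1,0],a);u/=np.linalg.norm(u);v=np.cross(a,u)
    p=np.array([x[0],x[1],.011+zf])-a*.011
    return [p+a*l/1e3+r/1e3*(np.cos(th)[:,None]*u+np.sin(th)[:,None]*v) for l,r in L]
def button(c,im,guess):
    pass
o=ctrl.get_obs(); print(o['time_s'],o['ee_pos'])
c=optics.get_calibration('wrist'); im=save('wrist','/tmp/x.png')
g=cv2.cvtColor(im,cv2.COLOR_RGB2GRAY)
d=models.cut_out('loose_lamp','wrist')[0]; ys,xs=np.nonzero(d['pixels']); print(d['score'],d['box'],(xs.mean(),ys.mean()))
x0,y0,x1,y1=[int(v) for v in d['box']]
cc=cv2.HoughCircles(cv2.resize(g[y0-5:y1+5,x0-5:x1+5],None,fx=6,fy=6,interpolation=cv2.INTER_CUBIC),cv2.HOUGH_GRADIENT,1.5,30,param1=120,param2=25,minRadius=15,maxRadius=28)
b=None
if cc is not None:
    for k in cc[0][:3]:
        q=((k[0]+.5)/6-.5+x0-5,(k[1]+.5)/6-.5+y0-5); print('circ',q,k[2]/6,atz(c,q,.0975))
box=d['box']; rc=((box[0]+box[2])/2,(box[1]+box[3])/2); print('rim',atz(c,rc,.012))
cv2.imwrite('pics/lean_%d.png'%round(o['time_s']*100),cv2.cvtColor(cv2.resize(im[y0-8:y1+8,x0-8:x1+8],None,fx=8,fy=8,interpolation=cv2.INTER_CUBIC),cv2.COLOR_RGB2BGR))
E
python3 lean.py; ls pics
```

```text
15.5 [0.5199 0.0659 0.2599]
fit1.png
s3.png
s4.png
s5.png
s6.png
s7.png
s8.png
scene0.png
scene0c.png
t4.png
top0.png
top0c.png
w1.png
w2.png
w3.png
w4.png
w7.png
w8.png
w9.png
w9c.png
wrist0.pngTraceback (most recent call last):
  File "lean.py", line 15, in <module>
    d=models.cut_out('loose_lamp','wrist')[0]; ys,xs=np.nonzero(d['pixels']); print(d['score'],d['box'],(xs.mean(),ys.mean()))
      ~~~~~~~~~~~~~~~~~~~~~~~~~~~~~~~~~~~~^^^
IndexError: list index out of range
```

```bash
sed -i "s/^d=models.cut_out.*/D=models.cut_out('loose_lamp','wrist'); d=dict(box=[235,110,290,168]) if not D else D[0]; print(d['box'])/" lean.py; python3 lean.py; ls pics/lean*
```

```text
15.6 [0.5199 0.0659 0.2599]
[233.7, 110.6, 283.5, 161.7]
rim [0.5212 0.1014 0.012 ]
pics/lean_1560.png
```

View pics/lean_1560.png

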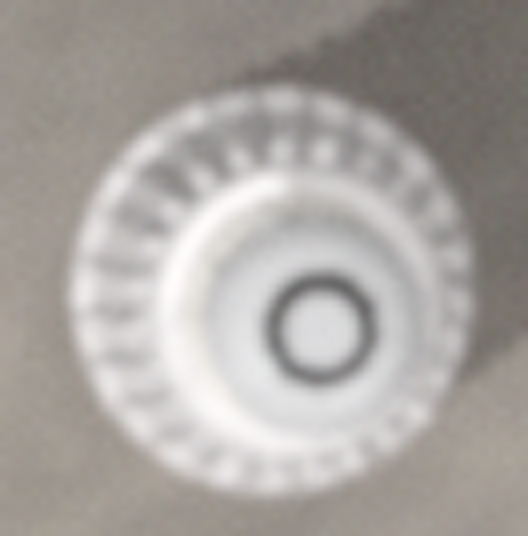

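```bash
python3 - <<'E'
from h import *
np.set_printoptions(precision=4,suppress=True)
c=optics.get_calibration('wrist')
print('button',atz(c,(264.6,142.6),.098),'rim',atz(c,(258.5,137.8),.012))
save('scene','pics/s10.png',(190,90,270,170),7)
save('top','pics/t10.png',(130,150,190,200),10)
t=optics.get_calibration('top'); print([(proj(t,[.5225,.1,z])-[130,150])*10+5 for z in (.098,.012)])
print('top cap pred for lean',(proj(t,[.5267,.1015,.098])-[130,150])*10+5)
E
```

```text
button [0.5266 0.1023 0.098 ] rim [0.521  0.0995 0.012 ]
[array([244.8897, 202.5729]), array([344.2616, 268.3336])]
top cap pred for lean [239.1943 185.3324]
```

View pics/s10.png

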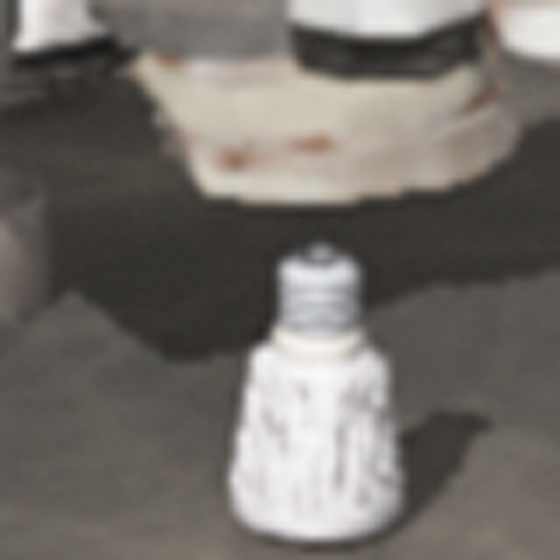

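View pics/t10.png

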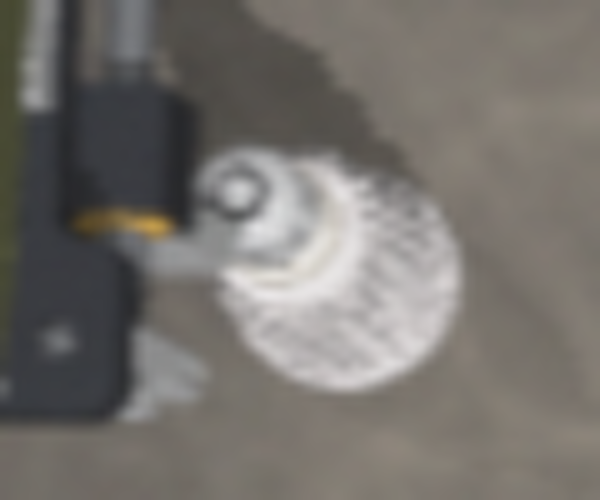

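>>> {"method": "arm_command", "body": {
  "deltas": [
    {"translation": [0, 0, 0], "turn": [0, 0, 0]},
    {"translation": [0, 0, 0], "turn": [0, 0, 0]},
    {"translation": [0, 0, 0], "turn": [0, 0, 0]},
    {"translation": [0, 0, 0], "turn": [0, 0, 0]},
    {"translation": [0, 0, 0], "turn": [0, 0, 0]},
    {"translation": [0, 0, 0], "turn": [0, 0, 0]},
    {"translation": [0, 0, 0], "turn": [0, 0, 0]},
    {"translation": [0, 0, 0], "turn": [0, 0, 0]},
    {"translation": [0, 0, 0], "turn": [0, 0, 0]},
    {"translation": [0, 0, 0], "turn": [0, 0, 0]},
    {"translation": [0, 0, 0], "turn": [0, 0, 0]},
    {"translation": [0, 0, 0], "turn": [0, 0, 0]}
  ]
}}

```text
time_s: 16.8
ee_pos: [0.5199, 0.0659, 0.2599]
eef_rot: [-1.751, 1.57, 2.963]
force: [0.2, 0.5, 0.2]
grip_width: 0.0597
```

```bash
python3 lean.py; ls pics/lean*
```

```text
16.8 [0.5199 0.0659 0.2599]
[232.9, 113.7, 283.4, 162.3]
rim [0.5206 0.0992 0.012 ]
pics/lean_1560.png
pics/lean_1680.png
```

View pics/lean_1680.png

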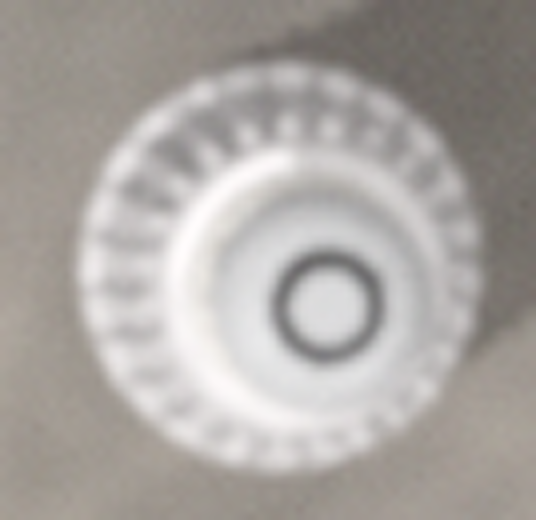

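```bash
python3 - <<'E'
from kin import *
y=[np.cos(np.radians(27)),np.sin(np.radians(27)),0]
path(np.array([.5255,.1018,.15]),frame([0,0,-1],y),8)
E
```

```text
maxstep 0.06221403867391953 ikerr 1.8933188350445103e-12 q [ 1.22919969e-01  3.40944759e-01  1.64874090e+00 -1.02932919e-12
  1.15190700e+00 -3.48318929e-01]
[{"translation": [0.37, 0.02, -0.12], "turn": [-0.45, -0.0, 0.0]}, {"translation": [0.89, 0.05, -0.29], "turn": [-1.09, -0.0, 0.0]}, {"translation": [1.52, 0.08, -0.5], "turn": [-1.86, -0.0, 0.0]}, {"translation": [2.2, 0.11, -0.72], "turn": [-2.69, -0.0, 0.0]}, {"translation": [2.88, 0.15, -0.94], "turn": [-3.52, -0.0, 0.0]}, {"translation": [3.5, 0.18, -1.14], "turn": [-4.29, -0.0, 0.0]}, {"translation": [4.03, 0.21, -1.31], "turn": [-4.93, -0.0, 0.0]}, {"translation": [4.4, 0.23, -1.43], "turn": [-5.38, -0.0, 0.0]}]
```

>>> {"method": "arm_command", "body": {
  "deltas": [
    {"translation": [0.37, 0.02, -0.12], "turn": [-0.45, 0, 0]},
    {"translation": [0.89, 0.05, -0.29], "turn": [-1.09, 0, 0]},
    {"translation": [1.52, 0.08, -0.5], "turn": [-1.86, 0, 0]},
    {"translation": [2.2, 0.11, -0.72], "turn": [-2.69, 0, 0]},
    {"translation": [2.88, 0.15, -0.94], "turn": [-3.52, 0, 0]},
    {"translation": [3.5, 0.18, -1.14], "turn": [-4.29, 0, 0]},
    {"translation": [4.03, 0.21, -1.31], "turn": [-4.93, 0, 0]},
    {"translation": [4.4, 0.23, -1.43], "turn": [-5.38, 0, 0]},
    {"translation": [4.4, 0.23, -1.43], "turn": [-5.38, 0, 0]},
    {"translation": [4.4, 0.23, -1.43], "turn": [-5.38, 0, 0]}
  ]
}}

```text
time_s: 17.73
ee_pos: [0.5254, 0.1017, 0.1498]
eef_rot: [-1.987, 1.57, -3.088]
force: [0.4, -0.5, 0.3]
grip_width: 0.0602
```

```bash
python3 - <<'E'
from kin import *
y=[np.cos(np.radians(27)),np.sin(np.radians(27)),0]
o=log();print(o['time_s'],o['ee_pos'])
c=optics.get_calibration('wrist');save('wrist','pics/w11.png',None,1.5)
path(np.array([.5255,.1018,.092]),frame([0,0,-1],y),8)
E
```

```text
17.7333 [0.52544911 0.10166813 0.1498445 ]
maxstep 0.01904787794160101 ikerr 3.1641356201816954e-15 q [ 1.22919969e-01  4.16271263e-01  1.69567898e+00 -4.55776422e-16
  1.02964241e+00 -3.48318929e-01]
[{"translation": [0.2, -0.0, -0.0], "turn": [-0.0, -0.0, -0.0]}, {"translation": [0.47, -0.0, -0.0], "turn": [-0.0, -0.0, -0.0]}, {"translation": [0.81, -0.0, -0.0], "turn": [-0.01, -0.0, -0.0]}, {"translation": [1.17, -0.0, -0.01], "turn": [-0.01, -0.0, -0.0]}, {"translation": [1.53, -0.0, -0.01], "turn": [-0.01, -0.0, -0.0]}, {"translation": [1.86, -0.0, -0.01], "turn": [-0.02, -0.0, -0.0]}, {"translation": [2.14, -0.0, -0.01], "turn": [-0.02, -0.0, -0.0]}, {"translation": [2.34, -0.0, -0.01], "turn": [-0.02, -0.0, -0.0]}]
```

View pics/w11.png

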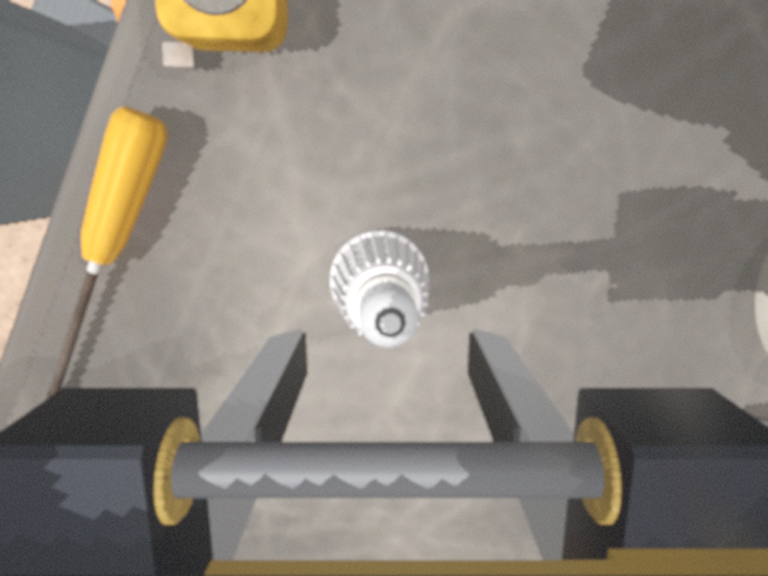

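```bash
python3 - <<'E'
from kin import *
c=optics.get_calibration('wrist');o=ctrl.get_obs()
b=atz(c,(390/1.5,322/1.5),.098); r=atz(c,(379.5/1.5,281/1.5),.012);print('button',b,'rim',r, 'in tool',RR(o['eef_rot']).inv().apply(b-o['ee_pos']),RR(o['eef_rot']).inv().apply(r-o['ee_pos']))
E
```

```text
button [0.52680078 0.10220816 0.098     ] rim [0.52241143 0.09814122 0.012     ] in tool [ 5.24139385e-02  1.23706980e-03 -3.86312540e-05] [ 0.13841341 -0.00452454  0.00160504]
```

Everything is well aligned: the button sits at (390,322) between the fingers. Next I'll descend and grip.

>>> {"method": "arm_command", "body": {
  "deltas": [
    {"translation": [0.2, 0, 0], "turn": [0, 0, 0]},
    {"translation": [0.47, 0, 0], "turn": [0, 0, 0]},
    {"translation": [0.81, 0, 0], "turn": [0, 0, 0]},
    {"translation": [1.17, 0, 0], "turn": [0, 0, 0]},
    {"translation": [1.53, 0, 0], "turn": [0, 0, 0]},
    {"translation": [1.86, 0, 0], "turn": [0, 0, 0]},
    {"translation": [2.14, 0, 0], "turn": [0, 0, 0]},
    {"translation": [2.3, 0, 0], "turn": [0, 0, 0]},
    {"translation": [2.3, 0, 0], "turn": [0, 0, 0]},
    {"translation": [2.3, 0, 0], "turn": [0, 0, 0]},
    {"translation": [2.3, 0, 0], "turn": [0, 0, 0]}
  ]
}}

```text
time_s: 18.7
ee_pos: [0.5257, 0.1017, 0.0928]
eef_rot: [1.667, 1.571, 0.567]
force: [-0.2, -0.2, 0.1]
grip_width: 0.0601
```

>>> {"method": "arm_command", "body": {
  "deltas": [
    {"translation": [0, 0, 0], "turn": [0, 0, 0]},
    {"translation": [0, 0, 0], "turn": [0, 0, 0]},
    {"translation": [0, 0, 0], "turn": [0, 0, 0]},
    {"translation": [0, 0, 0], "turn": [0, 0, 0]},
    {"translation": [0, 0, 0], "turn": [0, 0, 0]},
    {"translation": [0, 0, 0], "turn": [0, 0, 0]},
    {"translation": [0, 0, 0], "turn": [0, 0, 0]},
    {"translation": [0, 0, 0], "turn": [0, 0, 0]}
  ],
  "gripper": 22,
  "force": 20
}}

```text
time_s: 19.37
ee_pos: [0.5255, 0.1017, 0.0924]
eef_rot: [-2.196, 1.57, 2.987]
force: [-0.7, -0.9, 1.0]
grip_width: 0.0262
```

```bash
python3 - <<'E'
from kin import *
o=log();print(o['time_s'],o['ee_pos'],o['force'],o['grip_width'])
save('wrist','pics/w12.png',None,1.5)
E
```

```text
19.3667 [0.52550547 0.10167163 0.09242441] [-0.73105701 -0.92417091  0.95824218] 0.026212755120633414
```

View pics/w12.png

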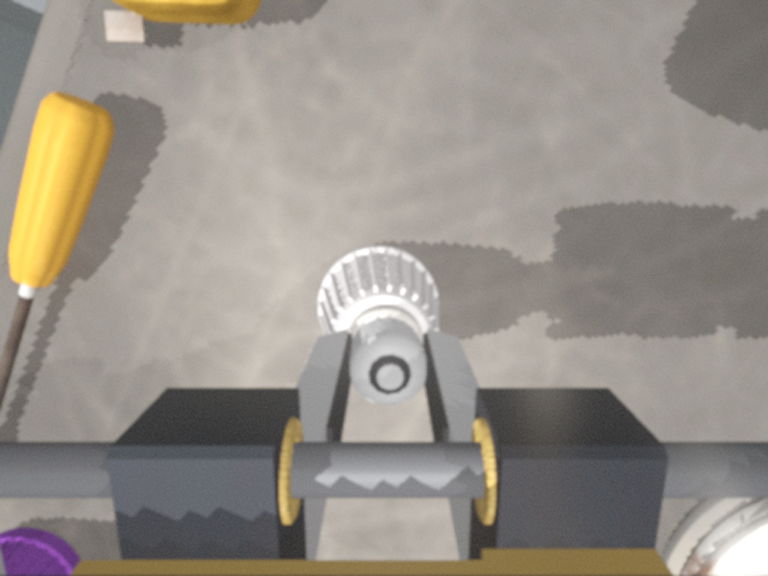

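>>> {"method": "arm_command", "body": {
  "deltas": [
    {"translation": [-0.05, 0, 0], "turn": [0, 0, 0]},
    {"translation": [-0.15, 0, 0], "turn": [0, 0, 0]},
    {"translation": [-0.4, 0, 0], "turn": [0, 0, 0]},
    {"translation": [-0.8, 0, 0], "turn": [0, 0, 0]},
    {"translation": [-1.2, 0, 0], "turn": [0, 0, 0]},
    {"translation": [-1.6, 0, 0], "turn": [0, 0, 0]},
    {"translation": [-2, 0, 0], "turn": [0, 0, 0]},
    {"translation": [-2, 0, 0], "turn": [0, 0, 0]},
    {"translation": [-2, 0, 0], "turn": [0, 0, 0]}
  ]
}}

```text
time_s: 20.17
ee_pos: [0.5258, 0.1017, 0.1431]
eef_rot: [1.304, 1.57, 0.204]
force: [0.0, 1.1, -1.4]
grip_width: 0.0264
```

```bash
python3 - <<'E'
from kin import *
o=log();print(o['time_s'],o['ee_pos'],o['force'],o['grip_width'])
save('wrist','pics/w13.png',None,1.5);save('scene','pics/s13.png',(190,90,270,170),7)
E
```

```text
20.1667 [0.52576683 0.10168692 0.14309954] [ 0.00565105  1.07673023 -1.42698295] 0.026371039342786683
```

View pics/w13.png

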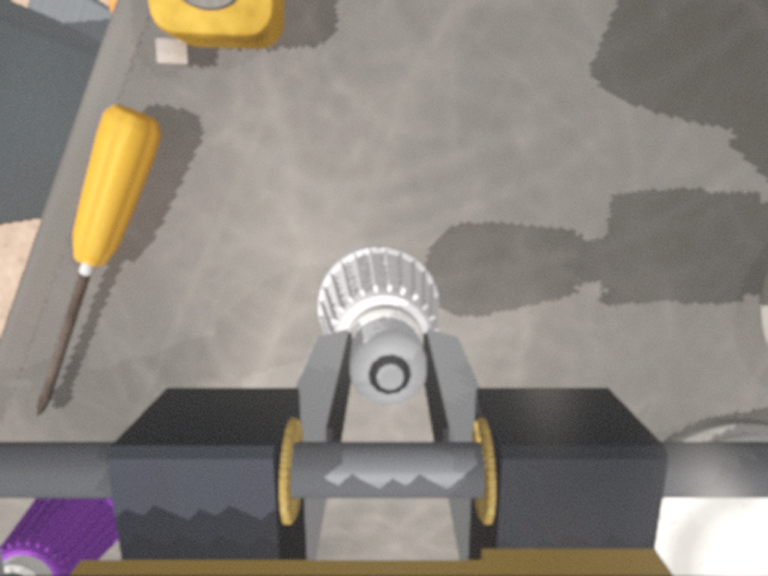

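View pics/s13.png

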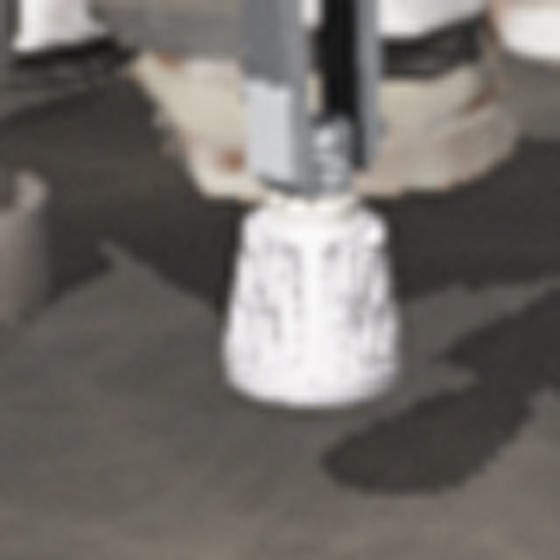

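```bash
cat > inhand.py <<'E'
from kin import *
import sys
np.set_printoptions(precision=4,suppress=True)
def intool(px,xt):
    o=ctrl.get_obs();c=optics.get_calibration('wrist');R=RR(o['eef_rot'])
    oo,d=ray(c,px); a=R.inv().apply(oo-o['ee_pos']);b=R.inv().apply(d); return a+b*(xt-a[0])/b[0]
if __name__=="__main__":
    print('button',intool((390/1.5,374.5/1.5),-.0056))
    # predicted rim outline for candidate lean
    o=ctrl.get_obs();c=optics.get_calibration('wrist');R=RR(o['eef_rot'])
    for ly in (0,-2,-3,-4):
      for lz in (0,2,4):
        ax=np.array([-1,0,0.]);ax=Ro.from_euler('yz',[0,0]).apply(ax)
        a=np.array([1,np.tan(np.radians(ly)),np.tan(np.radians(lz))]);a/=np.linalg.norm(a)
        cen=intool((390/1.5,374.5/1.5),-.0056)
        P=[]
        for L in (.083,.091):
          u=np.cross(a,[0,0,1]);u/=np.linalg.norm(u);v=np.cross(a,u)
          t=np.linspace(0,2*np.pi,60);P.append(cen+a*L+.029*(np.cos(t)[:,None]*u+np.sin(t)[:,None]*v))
        P=np.vstack(P);px=np.array([proj(c,o['ee_pos']+R.apply(p)) for p in P])*1.5
        print(ly,lz,'left %.0f right %.0f top %.0f'%(px[:,0].min(),px[:,0].max(),px[:,1].min()))
E
python3 inhand.py
```

```text
button [-0.0056  0.0009 -0.0006]
0 0 left 329 right 449 top 243
0 2 left 329 right 449 top 249
0 4 left 329 right 449 top 255
-2 0 left 323 right 443 top 243
-2 2 left 323 right 442 top 249
-2 4 left 323 right 442 top 255
-3 0 left 320 right 440 top 243
-3 2 left 320 right 439 top 249
-3 4 left 320 right 439 top 255
-4 0 left 317 right 436 top 243
-4 2 left 317 right 436 top 249
-4 4 left 317 right 436 top 255
```

```bash
cat >> kin.py <<'E'
COR=Ro.from_rotvec(np.radians([0,1.3,3.2]))
def down(yaw): return frame([0,0,-1],[np.cos(np.radians(yaw)),np.sin(np.radians(yaw)),0])*COR
E
python3 - <<'E'
from kin import *
path(np.array([.475,-.39,.28]),down(0),24)
E
```

```text
maxstep 0.050221372991068935 ikerr 2.7755575615628914e-15 q [-0.76965845  0.39801618  1.2631035   0.05551851  1.45630368 -0.77533592]
[{"translation": [-0.13, -0.25, 0.39], "turn": [0.13, 0.0, 0.02]}, {"translation": [-0.28, -0.55, 0.86], "turn": [0.28, 0.01, 0.04]}, {"translation": [-0.46, -0.9, 1.4], "turn": [0.45, 0.01, 0.06]}, {"translation": [-0.66, -1.29, 2.0], "turn": [0.65, 0.01, 0.08]}, {"translation": [-0.88, -1.72, 2.66], "turn": [0.86, 0.02, 0.11]}, {"translation": [-1.12, -2.18, 3.37], "turn": [1.1, 0.02, 0.14]}, {"translation": [-1.37, -2.67, 4.13], "turn": [1.34, 0.03, 0.17]}, {"translation": [-1.63, -3.18, 4.92], "turn": [1.6, 0.03, 0.21]}, {"translation": [-1.91, -3.71, 5.74], "turn": [1.87, 0.04, 0.24]}, {"translation": [-2.19, -4.25, 6.58], "turn": [2.14, 0.04, 0.28]}, {"translation": [-2.47, -4.8, 7.44], "turn": [2.42, 0.05, 0.31]}, {"translation": [-2.76, -5.36, 8.31], "turn": [2.7, 0.05, 0.35]}]
[{"translation": [-3.05, -5.92, 9.17], "turn": [2.98, 0.06, 0.39]}, {"translation": [-3.33, -6.47, 10.03], "turn": [3.26, 0.06, 0.42]}, {"translation": [-3.61, -7.01, 10.87], "turn": [3.53, 0.07, 0.46]}, {"translation": [-3.88, -7.54, 11.69], "turn": [3.8, 0.07, 0.49]}, {"translation": [-4.15, -8.06, 12.48], "turn": [4.05, 0.08, 0.53]}, {"translation": [-4.4, -8.54, 13.24], "turn": [4.3, 0.08, 0.56]}, {"translation": [-4.63, -9.0, 13.95], "turn": [4.53, 0.09, 0.59]}, {"translation": [-4.85, -9.43, 14.61], "turn": [4.75, 0.09, 0.62]}, {"translation": [-5.05, -9.82, 15.22], "turn": [4.94, 0.09, 0.64]}, {"translation": [-5.23, -10.17, 15.75], "turn": [5.12, 0.1, 0.66]}, {"translation": [-5.39, -10.47, 16.22], "turn": [5.27, 0.1, 0.68]}, {"translation": [-5.52, -10.72, 16.61], "turn": [5.39, 0.1, 0.7]}]
```

>>> {"method": "arm_command", "body": {
  "deltas": [
    {"translation": [-0.5, 0, 0], "turn": [0, 0, 0]},
    {"translation": [-1.3, 0, 0], "turn": [0, 0, 0]},
    {"translation": [-2.3, 0, 0], "turn": [0, 0, 0]},
    {"translation": [-3.3, 0, 0], "turn": [0, 0, 0]},
    {"translation": [-4.3, 0, 0], "turn": [0, 0, 0]},
    {"translation": [-5.1, 0, 0], "turn": [0, 0, 0]},
    {"translation": [-5.5, 0, 0], "turn": [0, 0, 0]},
    {"translation": [-5.5, 0, 0], "turn": [0, 0, 0]}
  ]
}}

```text
time_s: 20.93
ee_pos: [0.526, 0.1017, 0.2812]
eef_rot: [1.251, 1.569, 0.151]
force: [-0.0, 0.4, -0.6]
grip_width: 0.0261
```

```bash
python3 - <<'E'
from kin import *
o=log();print(o['time_s'],o['ee_pos'],o['force'],o['grip_width'])
path(np.array([.475,-.39,.28]),down(0),24)
E
```

```text
20.9333 [0.52603404 0.10171329 0.28124723] [-0.02293605  0.43095053 -0.64873023] 0.026121927002035358
maxstep 0.05021723566207431 ikerr 8.69370742062614e-10 q [-0.76965845  0.39801618  1.2631035   0.05551851  1.45630368 -0.77533592]
[{"translation": [0.0, -0.25, 0.39], "turn": [0.13, 0.0, 0.02]}, {"translation": [0.0, -0.55, 0.86], "turn": [0.28, 0.01, 0.03]}, {"translation": [0.0, -0.9, 1.39], "turn": [0.45, 0.01, 0.06]}, {"translation": [0.0, -1.29, 2.0], "turn": [0.65, 0.01, 0.08]}, {"translation": [0.01, -1.72, 2.66], "turn": [0.86, 0.02, 0.11]}, {"translation": [0.01, -2.18, 3.37], "turn": [1.1, 0.02, 0.14]}, {"translation": [0.01, -2.67, 4.13], "turn": [1.34, 0.03, 0.17]}, {"translation": [0.01, -3.18, 4.92], "turn": [1.6, 0.03, 0.2]}, {"translation": [0.01, -3.71, 5.74], "turn": [1.87, 0.04, 0.23]}, {"translation": [0.02, -4.26, 6.58], "turn": [2.14, 0.04, 0.26]}, {"translation": [0.02, -4.81, 7.44], "turn": [2.42, 0.05, 0.3]}, {"translation": [0.02, -5.37, 8.3], "turn": [2.7, 0.05, 0.33]}]
[{"translation": [0.02, -5.93, 9.16], "turn": [2.98, 0.06, 0.37]}, {"translation": [0.02, -6.48, 10.02], "turn": [3.26, 0.06, 0.4]}, {"translation": [0.03, -7.03, 10.86], "turn": [3.53, 0.07, 0.44]}, {"translation": [0.03, -7.56, 11.68], "turn": [3.8, 0.07, 0.47]}, {"translation": [0.03, -8.07, 12.47], "turn": [4.05, 0.08, 0.5]}, {"translation": [0.03, -8.56, 13.23], "turn": [4.3, 0.08, 0.53]}, {"translation": [0.03, -9.02, 13.94], "turn": [4.53, 0.09, 0.56]}, {"translation": [0.03, -9.45, 14.6], "turn": [4.75, 0.09, 0.59]}, {"translation": [0.04, -9.84, 15.21], "turn": [4.94, 0.1, 0.61]}, {"translation": [0.04, -10.19, 15.75], "turn": [5.12, 0.1, 0.63]}, {"translation": [0.04, -10.49, 16.21], "turn": [5.27, 0.1, 0.65]}, {"translation": [0.04, -10.74, 16.6], "turn": [5.4, 0.11, 0.67]}]
```

>>> {"method": "arm_command", "body": {
  "deltas": [
    {"translation": [0, -0.25, 0.39], "turn": [0.13, 0, 0.02]},
    {"translation": [0, -0.55, 0.86], "turn": [0.28, 0.01, 0.03]},
    {"translation": [0, -0.9, 1.39], "turn": [0.45, 0.01, 0.06]},
    {"translation": [0, -1.29, 2.0], "turn": [0.65, 0.01, 0.08]},
    {"translation": [0, -1.72, 2.66], "turn": [0.86, 0.02, 0.11]},
    {"translation": [0, -2.18, 3.37], "turn": [1.1, 0.02, 0.14]},
    {"translation": [0, -2.67, 4.13], "turn": [1.34, 0.03, 0.17]},
    {"translation": [0, -3.18, 4.92], "turn": [1.6, 0.03, 0.2]},
    {"translation": [0, -3.71, 5.74], "turn": [1.87, 0.04, 0.23]},
    {"translation": [0, -4.26, 6.58], "turn": [2.14, 0.04, 0.26]},
    {"translation": [0, -4.81, 7.44], "turn": [2.42, 0.05, 0.3]},
    {"translation": [0, -5.2, 8.0], "turn": [2.6, 0.05, 0.32]}
  ]
}}

```text
time_s: 21.93
ee_pos: [0.4993, -0.138, 0.2778]
eef_rot: [1.923, 1.545, 0.593]
force: [-0.1, 0.2, -1.0]
grip_width: 0.0264
```

```bash
python3 - <<'E'
from kin import *
o=log();print(o['time_s'],o['ee_pos'],o['force'],o['grip_width'])
path(np.array([.475,-.39,.28]),down(0),12)
E
```

```text
21.9333 [ 0.49929725 -0.13798637  0.27779447] [-0.11526841  0.15021594 -1.01461402] 0.026440479439131793
maxstep 0.04463381790402349 ikerr 2.220446049250313e-15 q [-0.76965845  0.39801618  1.2631035   0.05551851  1.45630368 -0.77533592]
[{"translation": [-0.01, -0.17, 0.49], "turn": [0.14, 0.0, 0.02]}, {"translation": [-0.03, -0.4, 1.15], "turn": [0.33, 0.01, 0.05]}, {"translation": [-0.05, -0.68, 1.94], "turn": [0.56, 0.01, 0.08]}, {"translation": [-0.08, -0.99, 2.83], "turn": [0.82, 0.01, 0.12]}, {"translation": [-0.1, -1.33, 3.79], "turn": [1.09, 0.02, 0.16]}, {"translation": [-0.13, -1.67, 4.78], "turn": [1.38, 0.02, 0.2]}, {"translation": [-0.15, -2.02, 5.77], "turn": [1.66, 0.03, 0.24]}, {"translation": [-0.18, -2.35, 6.72], "turn": [1.94, 0.03, 0.28]}, {"translation": [-0.2, -2.66, 7.62], "turn": [2.2, 0.04, 0.32]}, {"translation": [-0.23, -2.94, 8.41], "turn": [2.43, 0.04, 0.35]}, {"translation": [-0.24, -3.17, 9.06], "turn": [2.62, 0.04, 0.38]}, {"translation": [-0.26, -3.34, 9.56], "turn": [2.76, 0.05, 0.4]}]
```

>>> {"method": "arm_command", "body": {
  "deltas": [
    {"translation": [-0.01, -0.17, 0.49], "turn": [0.14, 0, 0.02]},
    {"translation": [-0.03, -0.4, 1.15], "turn": [0.33, 0.01, 0.05]},
    {"translation": [-0.05, -0.68, 1.94], "turn": [0.56, 0.01, 0.08]},
    {"translation": [-0.08, -0.99, 2.83], "turn": [0.82, 0.01, 0.12]},
    {"translation": [-0.1, -1.33, 3.79], "turn": [1.09, 0.02, 0.16]},
    {"translation": [-0.13, -1.67, 4.78], "turn": [1.38, 0.02, 0.2]},
    {"translation": [-0.15, -2.02, 5.77], "turn": [1.66, 0.03, 0.24]},
    {"translation": [-0.18, -2.35, 6.72], "turn": [1.94, 0.03, 0.28]},
    {"translation": [-0.2, -2.66, 7.62], "turn": [2.2, 0.04, 0.32]},
    {"translation": [-0.23, -2.94, 8.41], "turn": [2.43, 0.04, 0.35]},
    {"translation": [-0.24, -3.17, 9.06], "turn": [2.62, 0.04, 0.38]},
    {"translation": [-0.26, -3.34, 9.56], "turn": [2.76, 0.05, 0.4]}
  ]
}}

```text
time_s: 22.93
ee_pos: [0.4763, -0.3891, 0.2806]
eef_rot: [1.969, 1.509, 0.399]
force: [0.9, 0.4, -0.8]
grip_width: 0.0259
```

>>> {"method": "arm_command", "body": {
  "deltas": [
    {"translation": [0, 0, 0], "turn": [0, 0, 0]},
    {"translation": [0, 0, 0], "turn": [0, 0, 0]},
    {"translation": [0, 0, 0], "turn": [0, 0, 0]},
    {"translation": [0, 0, 0], "turn": [0, 0, 0]}
  ]
}}

```text
time_s: 23.27
ee_pos: [0.4774, -0.3868, 0.2823]
eef_rot: [1.938, 1.508, 0.371]
force: [-0.2, 0.9, -0.6]
grip_width: 0.0262
```

```bash
python3 - <<'E'
from kin import *
np.set_printoptions(precision=4,suppress=True)
o=log();print(o['time_s'],o['ee_pos'],o['force'],o['grip_width'])
c=optics.get_calibration('wrist'); save('wrist','pics/w14.png',None,1.5)
for t,z in (("packed_lamp_0",.006),("empty_pocket",.006),('lamp_tray',0)):
    for d in models.mark_of(t,'wrist'): print(t,d['score'],d['at'],atz(c,d['at'],z))
E
```

```text
23.2667 [ 0.4774 -0.3868  0.2823] [-0.2219  0.8591 -0.6135] 0.026204367605054388
packed_lamp_0 0.79 [177.5, 117.2] [ 0.3939 -0.3241  0.006 ]
packed_lamp_0 0.67 [244.0, 175.6] [ 0.476  -0.3982  0.006 ]
packed_lamp_0 0.65 [184.6, 178.9] [ 0.3992 -0.402   0.006 ]
packed_lamp_0 0.59 [169.3, 50.4] [ 0.388  -0.2464  0.006 ]
packed_lamp_0 0.58 [234.3, 50.2] [ 0.4653 -0.2451  0.006 ]
empty_pocket 0.6 [240.2, 114.8] [ 0.4717 -0.321   0.006 ]
lamp_tray 0.76 [210.9, 117.6] [ 0.4347 -0.3245  0.    ]
lamp_tray 0.69 [172.3, 48.0] [ 0.3906 -0.2426  0.    ]
```

View pics/w14.png

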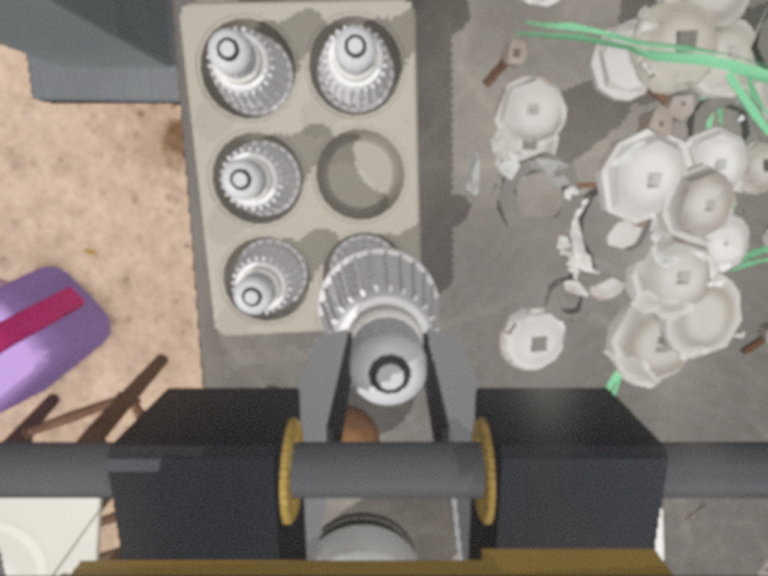

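```bash
python3 - <<'E'
from kin import *
from scipy.optimize import least_squares
np.set_printoptions(precision=4,suppress=True)
c=optics.get_calibration('wrist')
print('pocket rim z42',atz(c,(360.5/1.5,173.5/1.5),.042))
# button positions at z .104
for p in [(228,49),(355,46),(240,180),(251,296)]: print('button',atz(c,np.array(p)/1.5,.104))
# grid fit from marks
G=np.array([[-39,0],[39,-78],[-39,-78],[-39,78],[39,78],[39,0]])/1e3
W=np.array([[.3939,-.3241],[.476,-.3982],[.3992,-.402],[.388,-.2464],[.4653,-.2451],[.4717,-.321]])
f=lambda x:((G@np.array([[np.cos(x[2]),np.sin(x[2])],[-np.sin(x[2]),np.cos(x[2])]])+x[:2])-W).ravel()
r=least_squares(f,[.43,-.32,0]); print(r.x,np.degrees(r.x[2]),r.fun.reshape(-1,2)*1e3)
x=r.x; print('pocket grid',x[:2]+.039*np.array([np.cos(x[2]),np.sin(x[2])]))
# pocket top circle detect via ellipse fit check: project circle
for cen in ([.4717,-.3215],[.472,-.320],[.473,-.322]):
    t=np.linspace(0,2*np.pi,90);P=np.array([proj(c,[cen[0]+.034*np.cos(a),cen[1]+.034*np.sin(a),.042]) for a in t])*1.5
    print(cen,P.min(0),P.max(0))
im=cv2.imread('pics/w14.png');cv2.imwrite('pics/w14c.png',cv2.resize(im[115:235,300:420],None,fx=5,fy=5,interpolation=cv2.INTER_CUBIC))
E
```

```text
pocket rim z42 [ 0.4716 -0.3225  0.042 ]
button [ 0.3911 -0.2488  0.104 ]
button [ 0.4683 -0.2459  0.104 ]
button [ 0.3937 -0.3268  0.104 ]
button [ 0.3964 -0.4034  0.104 ]
[ 0.4324 -0.3228  0.0612] 3.503666678266392 [[-0.4771 -1.0834]
 [ 0.0439 -0.0708]
 [-1.0103 -1.0376]
 [ 0.6561 -0.9292]
 [ 1.2103  2.5376]
 [-0.4229  0.5834]]
pocket grid [ 0.4713 -0.3204]
[0.4717, -0.3215] [316.0485 125.7863] [404.8266 216.6964]
[0.472, -0.32] [316.3893 123.7046] [405.2335 214.7626]
[0.473, -0.322] [317.7815 126.4934] [406.4994 217.3352]
```

View pics/w14c.png

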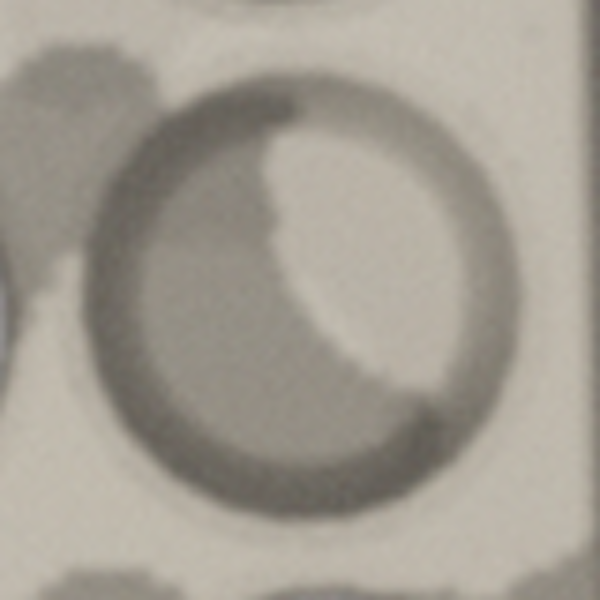

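```bash
python3 - <<'E'
import cv2
im=cv2.imread('pics/w14.png');cv2.imwrite('pics/w14d.png',cv2.resize(im[235:410,300:480],None,fx=3.4,fy=3.4,interpolation=cv2.INTER_CUBIC))
E
```

```text
(no output)
```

View pics/w14d.png

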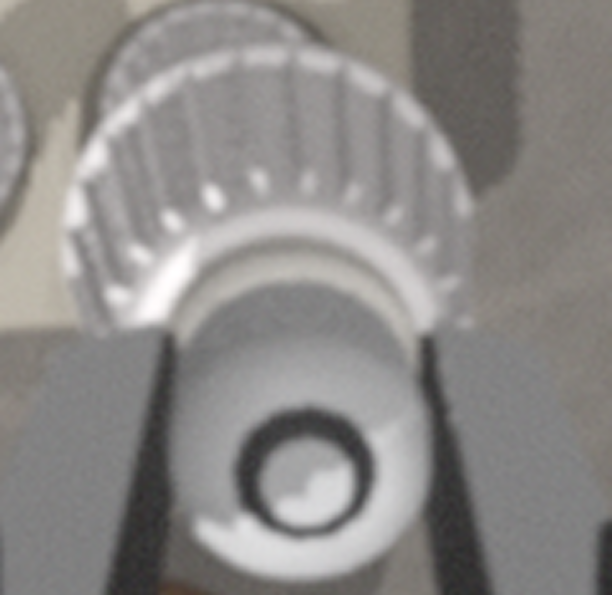

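```bash
cat >> kin.py <<'E'
FT=np.array([.0922,-.0046,.0016])
def place(F,yaw=0):
    R=down(yaw); return np.asarray(F)-R.apply(FT),R
def facepos():
    o=ctrl.get_obs(); R=RR(o['eef_rot']); return o['ee_pos']+R.apply(FT), R.apply(COR.inv().apply([1,0,0]))
E
python3 - <<'E'
from kin import *
np.set_printoptions(precision=4,suppress=True)
print(facepos())
path(*place([.4715,-.323,.17]),8)
E
```

```text
(array([ 0.4781, -0.3867,  0.1902]), array([ 0.0026, -0.0005, -1.    ]))
maxstep 0.026198557343706685 ikerr 2.9635294218621766e-11 q [-0.6894  0.3038  1.4289  0.054   1.3805 -0.6989]
[{"translation": [0.07, -0.02, -0.21], "turn": [0.0, 0.0, -0.0]}, {"translation": [0.17, -0.06, -0.51], "turn": [0.01, 0.0, -0.01]}, {"translation": [0.29, -0.1, -0.87], "turn": [0.02, 0.0, -0.01]}, {"translation": [0.42, -0.15, -1.27], "turn": [0.02, 0.0, -0.01]}, {"translation": [0.55, -0.19, -1.66], "turn": [0.03, 0.0, -0.02]}, {"translation": [0.68, -0.23, -2.02], "turn": [0.04, 0.0, -0.02]}, {"translation": [0.78, -0.27, -2.32], "turn": [0.04, 0.0, -0.03]}, {"translation": [0.85, -0.29, -2.53], "turn": [0.04, 0.0, -0.03]}]
```

>>> {"method": "arm_command", "body": {
  "deltas": [
    {"translation": [0.07, -0.02, -0.21], "turn": [0, 0, 0]},
    {"translation": [0.17, -0.06, -0.51], "turn": [0, 0, 0]},
    {"translation": [0.29, -0.1, -0.87], "turn": [0, 0, 0]},
    {"translation": [0.42, -0.15, -1.27], "turn": [0, 0, 0]},
    {"translation": [0.55, -0.19, -1.66], "turn": [0, 0, 0]},
    {"translation": [0.68, -0.23, -2.02], "turn": [0, 0, 0]},
    {"translation": [0.78, -0.27, -2.32], "turn": [0, 0, 0]},
    {"translation": [0.85, -0.29, -2.53], "turn": [0.04, 0, -0.03]},
    {"translation": [0.85, -0.29, -2.53], "turn": [0.04, 0, -0.03]},
    {"translation": [0.85, -0.29, -2.53], "turn": [0.04, 0, -0.03]}
  ]
}}

```text
time_s: 24.3
ee_pos: [0.4709, -0.3239, 0.2622]
eef_rot: [1.952, 1.511, 0.381]
force: [-0.4, -0.6, -1.3]
grip_width: 0.0259
```

```bash
python3 - <<'E'
from kin import *
np.set_printoptions(precision=4,suppress=True)
o=log();print(o['time_s'],o['ee_pos'],facepos())
path(*place([.4715,-.323,.06]),10)
E
```

```text
24.3 [ 0.4709 -0.3239  0.2622] (array([ 0.4715, -0.3234,  0.1699]), array([-0.0001, -0.0004, -1.    ]))
maxstep 0.028575192791955972 ikerr 2.6091906413228112e-12 q [-0.6894  0.3972  1.566   0.0581  1.1504 -0.7124]
[{"translation": [0.28, -0.02, 0.01], "turn": [-0.0, 0.0, 0.0]}, {"translation": [0.67, -0.04, 0.01], "turn": [-0.0, 0.0, 0.0]}, {"translation": [1.13, -0.06, 0.02], "turn": [-0.0, 0.0, 0.0]}, {"translation": [1.65, -0.09, 0.03], "turn": [-0.0, 0.0, 0.0]}, {"translation": [2.19, -0.12, 0.04], "turn": [-0.0, 0.0, 0.0]}, {"translation": [2.74, -0.15, 0.05], "turn": [-0.0, 0.0, 0.0]}, {"translation": [3.26, -0.18, 0.06], "turn": [-0.0, 0.0, 0.0]}, {"translation": [3.72, -0.21, 0.07], "turn": [-0.0, 0.0, 0.0]}, {"translation": [4.11, -0.23, 0.08], "turn": [-0.0, 0.0, 0.0]}, {"translation": [4.39, -0.24, 0.08], "turn": [-0.0, 0.0, 0.0]}]
```

>>> {"method": "arm_command", "body": {
  "deltas": [
    {"translation": [0.28, -0.02, 0.01], "turn": [0, 0, 0]},
    {"translation": [0.67, -0.04, 0.01], "turn": [0, 0, 0]},
    {"translation": [1.13, -0.06, 0.02], "turn": [0, 0, 0]},
    {"translation": [1.65, -0.09, 0.03], "turn": [0, 0, 0]},
    {"translation": [2.19, -0.12, 0.04], "turn": [0, 0, 0]},
    {"translation": [2.74, -0.15, 0.05], "turn": [0, 0, 0]},
    {"translation": [3.26, -0.18, 0.06], "turn": [0, 0, 0]},
    {"translation": [3.72, -0.21, 0.07], "turn": [0, 0, 0]},
    {"translation": [4.11, -0.23, 0.08], "turn": [0, 0, 0]},
    {"translation": [4.39, -0.24, 0.08], "turn": [0, 0, 0]},
    {"translation": [4.39, -0.24, 0.08], "turn": [0, 0, 0]},
    {"translation": [4.39, -0.24, 0.08], "turn": [0, 0, 0]}
  ]
}}

```text
time_s: 25.3
ee_pos: [0.471, -0.3236, 0.1521]
eef_rot: [1.958, 1.511, 0.387]
force: [-0.1, 0.2, -0.7]
grip_width: 0.026
```

```bash
python3 - <<'E'
from kin import *
np.set_printoptions(precision=4,suppress=True)
o=log();print(o['time_s'],o['ee_pos'],o['force'],facepos())
save('wrist','pics/w15.png',None,1.5);save('scene','pics/s15.png',(210,180,410,330),4);save('top','pics/t15.png',(260,160,400,260),5.5)
path(*place([.4715,-.323,.03]),6)
E
```

```text
25.3 [ 0.471  -0.3236  0.1521] [-0.0968  0.2497 -0.7429] (array([ 0.4715, -0.3231,  0.0598]), array([-0.0005, -0.0001, -1.    ]))
maxstep 0.012516725212346369 ikerr 6.661338147750939e-15 q [-0.6894  0.4322  1.5924  0.0598  1.0891 -0.7164]
[{"translation": [0.15, -0.01, 0.0], "turn": [-0.0, 0.0, -0.0]}, {"translation": [0.36, -0.02, 0.01], "turn": [-0.0, 0.0, -0.0]}, {"translation": [0.61, -0.04, 0.01], "turn": [-0.0, 0.01, -0.0]}, {"translation": [0.86, -0.06, 0.01], "turn": [-0.0, 0.01, -0.01]}, {"translation": [1.07, -0.07, 0.02], "turn": [-0.0, 0.01, -0.01]}, {"translation": [1.22, -0.08, 0.02], "turn": [-0.0, 0.01, -0.01]}]
```

View pics/w15.png

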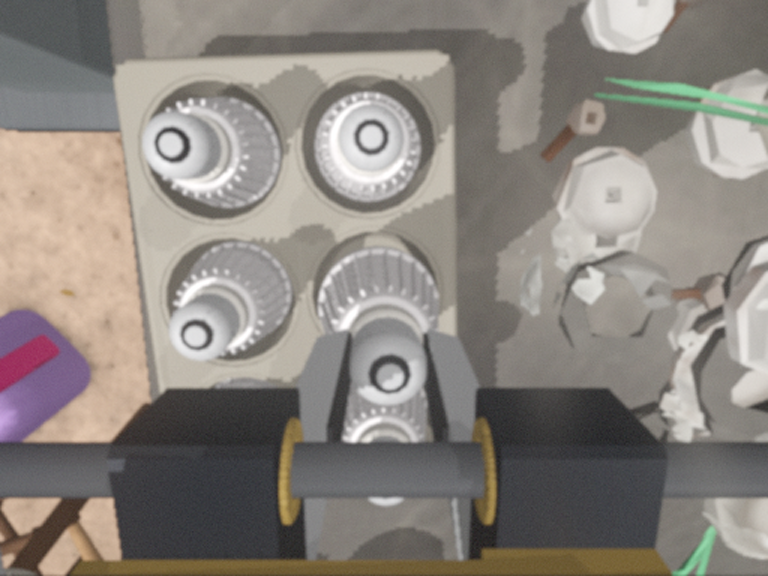

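View pics/s15.png

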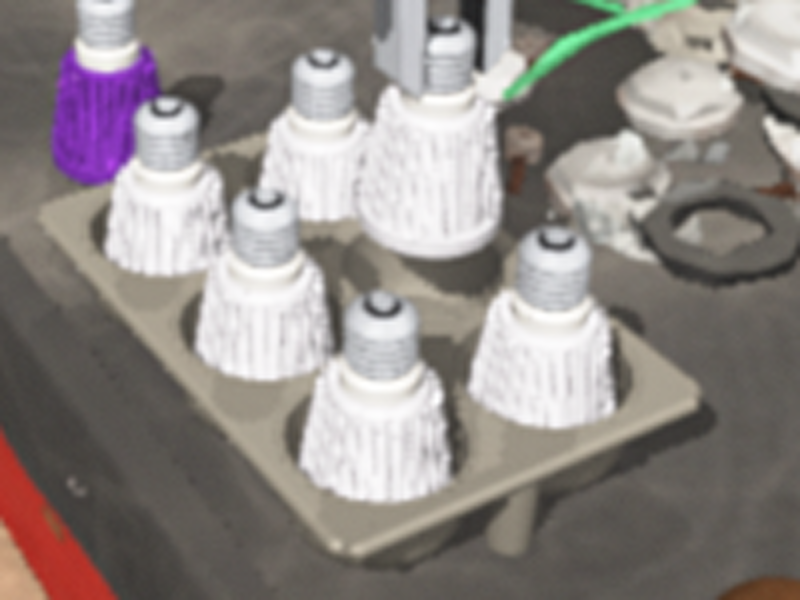

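```bash
python3 - <<'E'
from kin import *
c=optics.get_calibration('wrist'); im=cv2.imread('pics/w15.png')
t=np.linspace(0,2*np.pi,180)
for z,r,col in ((.042,.034,(0,0,255)),):
    P=np.array([proj(c,[.4715+r*np.cos(a),-.323+r*np.sin(a),z]) for a in t]); P=(P+.5)*1.5-.5
    cv2.polylines(im,[(P*16).astype(np.int32)],True,col,1,cv2.LINE_AA,4)
cv2.imwrite('pics/w15c.png',cv2.resize(im[215:365,290:470],None,fx=4,fy=4,interpolation=cv2.INTER_CUBIC))
E
```

```text
(no output)
```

View pics/w15c.png

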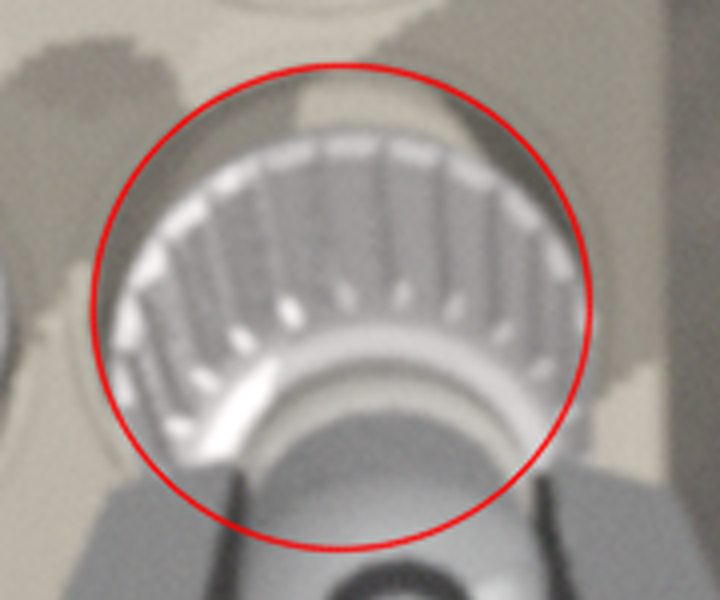

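>>> {"method": "arm_command", "body": {
  "deltas": [
    {"translation": [0.15, -0.01, 0], "turn": [0, 0, 0]},
    {"translation": [0.36, -0.02, 0.01], "turn": [0, 0, 0]},
    {"translation": [0.61, -0.04, 0.01], "turn": [0, 0, 0]},
    {"translation": [0.86, -0.06, 0.01], "turn": [0, 0, 0]},
    {"translation": [1.07, -0.07, 0.02], "turn": [0, 0, 0]},
    {"translation": [1.2, -0.08, 0.02], "turn": [0, 0, 0]},
    {"translation": [1.2, -0.08, 0.02], "turn": [0, 0, 0]},
    {"translation": [1.2, -0.08, 0.02], "turn": [0, 0, 0]}
  ]
}}

```text
time_s: 26.12
ee_pos: [0.4706, -0.3234, 0.122]
eef_rot: [1.959, 1.511, 0.388]
force: [0.7, 0.0, -1.5]
grip_width: 0.026
```

```bash
python3 - <<'E'
from kin import *
np.set_printoptions(precision=4,suppress=True)
o=log();print(o['time_s'],o['ee_pos'],o['force'],o['moment'],facepos())
path(*place([.4715,-.323,.012]),6)
E
```

```text
26.1167 [ 0.4706 -0.3234  0.122 ] [ 0.7468  0.0336 -1.5234] [-0.1037  0.0715 -0.0785] (array([ 0.4711, -0.3229,  0.0296]), array([-0.0005, -0.    , -1.    ]))
maxstep 0.007284733992147352 ikerr 4.939626485622739e-10 q [-0.6894  0.455   1.606   0.061   1.0527 -0.7189]
[{"translation": [0.08, -0.0, 0.0], "turn": [-0.0, 0.0, 0.0]}, {"translation": [0.21, -0.01, 0.01], "turn": [-0.0, 0.0, 0.0]}, {"translation": [0.35, -0.01, 0.01], "turn": [-0.0, 0.0, 0.0]}, {"translation": [0.5, -0.02, 0.01], "turn": [-0.0, 0.0, 0.0]}, {"translation": [0.62, -0.02, 0.02], "turn": [-0.0, 0.0, 0.0]}, {"translation": [0.7, -0.03, 0.02], "turn": [-0.01, 0.0, 0.01]}]
```

Free so far. I'll continue slowly, in two halves.

>>> {"method": "arm_command", "body": {
  "deltas": [
    {"translation": [0.07, 0, 0], "turn": [0, 0, 0]},
    {"translation": [0.16, 0, 0], "turn": [0, 0, 0]},
    {"translation": [0.25, -0.01, 0.01], "turn": [0, 0, 0]},
    {"translation": [0.33, -0.01, 0.01], "turn": [0, 0, 0]},
    {"translation": [0.38, -0.02, 0.01], "turn": [0, 0, 0]},
    {"translation": [0.38, -0.02, 0.01], "turn": [0, 0, 0]}
  ]
}}

```text
time_s: 26.62
ee_pos: [0.4705, -0.3233, 0.1122]
eef_rot: [1.964, 1.511, 0.393]
force: [0.3, 0.0, -1.0]
grip_width: 0.026
```

>>> {"method": "arm_command", "body": {
  "deltas": [
    {"translation": [0.07, 0, 0], "turn": [0, 0, 0]},
    {"translation": [0.14, 0, 0], "turn": [0, 0, 0]},
    {"translation": [0.2, 0, 0], "turn": [0, 0, 0]},
    {"translation": [0.2, 0, 0], "turn": [0, 0, 0]},
    {"translation": [0.2, 0, 0], "turn": [0, 0, 0]}
  ]
}}

```text
time_s: 27.03
ee_pos: [0.4709, -0.3233, 0.1075]
eef_rot: [1.958, 1.511, 0.387]
force: [-0.1, 0.4, -1.0]
grip_width: 0.0257
```

```bash
cat > p.py <<'E'
from kin import *
np.set_printoptions(precision=4,suppress=True)
o=log();print(o['time_s'],o['ee_pos'],o['force'],o['moment'],facepos())
print(goal(*place([.4715,-.323,.006])))
E
python3 p.py
```

```text
27.0333 [ 0.4709 -0.3233  0.1075] [-0.1175  0.3834 -1.0123] [-0.1146  0.0724  0.0306] (array([ 0.4714, -0.3228,  0.0152]), array([-0.0004, -0.0001, -1.    ]))
(array([ 0.3665, -0.019 ,  0.0178]), array([-0.0047,  0.0014,  0.0048]))
```

>>> {"method": "arm_command", "body": {
  "deltas": [
    {"translation": [0.05, 0, 0], "turn": [0, 0, 0]},
    {"translation": [0.1, 0, 0], "turn": [0, 0, 0]},
    {"translation": [0.14, 0, 0], "turn": [0, 0, 0]},
    {"translation": [0.14, 0, 0], "turn": [0, 0, 0]}
  ]
}}

```text
time_s: 27.37
ee_pos: [0.4711, -0.3231, 0.1038]
eef_rot: [1.961, 1.511, 0.389]
force: [0.1, 0.0, -1.2]
grip_width: 0.0262
```

>>> {"method": "arm_command", "body": {
  "deltas": [
    {"translation": [0.04, 0, 0], "turn": [0, 0, 0]},
    {"translation": [0.08, 0, 0], "turn": [0, 0, 0]},
    {"translation": [0.1, 0, 0], "turn": [0, 0, 0]},
    {"translation": [0.1, 0, 0], "turn": [0, 0, 0]}
  ]
}}

```text
time_s: 27.7
ee_pos: [0.4712, -0.3231, 0.1014]
eef_rot: [1.958, 1.511, 0.387]
force: [-0.1, -0.5, -1.2]
grip_width: 0.0259
```

```bash
python3 p.py
```

```text
27.7 [ 0.4712 -0.3231  0.1014] [-0.1026 -0.5195 -1.2049] [-0.0332  0.0957 -0.0215] (array([ 0.4717, -0.3226,  0.0091]), array([-0.0004, -0.0001, -1.    ]))
(array([ 0.1237, -0.0179,  0.0179]), array([-0.0051,  0.0014,  0.0049]))
```

>>> {"method": "arm_command", "body": {
  "deltas": [
    {"translation": [0.03, 0, 0], "turn": [0, 0, 0]},
    {"translation": [0.05, 0, 0], "turn": [0, 0, 0]},
    {"translation": [0.05, 0, 0], "turn": [0, 0, 0]}
  ]
}}

```text
time_s: 27.95
ee_pos: [0.4713, -0.3231, 0.1002]
eef_rot: [1.957, 1.511, 0.386]
force: [0.0, 0.9, 0.1]
grip_width: 0.026
```

>>> {"method": "arm_command", "body": {
  "deltas": [
    {"translation": [0.02, 0, 0], "turn": [0, 0, 0]},
    {"translation": [0.03, 0, 0], "turn": [0, 0, 0]},
    {"translation": [0.03, 0, 0], "turn": [0, 0, 0]}
  ]
}}

```text
time_s: 28.2
ee_pos: [0.4714, -0.3231, 0.0995]
eef_rot: [1.956, 1.511, 0.385]
force: [-0.8, -0.8, -0.7]
grip_width: 0.0261
```

>>> {"method": "arm_command", "body": {
  "deltas": [
    {"translation": [0.02, 0, 0], "turn": [0, 0, 0]},
    {"translation": [0.02, 0, 0], "turn": [0, 0, 0]},
    {"translation": [0.02, 0, 0], "turn": [0, 0, 0]}
  ]
}}

```text
time_s: 28.45
ee_pos: [0.4714, -0.3231, 0.0991]
eef_rot: [1.956, 1.511, 0.385]
force: [-0.1, -0.2, -2.1]
grip_width: 0.026
```

```bash
python3 p.py
```

```text
28.45 [ 0.4714 -0.3231  0.0991] [-0.1287 -0.1697 -2.0989] [-0.0946  0.0784 -0.0218] (array([ 0.4719, -0.3226,  0.0068]), array([-0.0003, -0.0002, -1.    ]))
(array([ 0.0291, -0.0197,  0.0173]), array([-0.0045,  0.0024,  0.0038]))
```

>>> {"method": "arm_command", "body": {
  "deltas": [
    {"translation": [0.015, 0, 0], "turn": [0, 0, 0]},
    {"translation": [0.015, 0, 0], "turn": [0, 0, 0]},
    {"translation": [0.015, 0, 0], "turn": [0, 0, 0]}
  ]
}}

```text
time_s: 28.7
ee_pos: [0.4714, -0.3231, 0.0987]
eef_rot: [1.956, 1.511, 0.384]
force: [0.2, 0.6, -1.1]
grip_width: 0.0264
```

>>> {"method": "arm_command", "body": {
  "deltas": [
    {"translation": [0.015, 0, 0], "turn": [0, 0, 0]},
    {"translation": [0.015, 0, 0], "turn": [0, 0, 0]},
    {"translation": [0.015, 0, 0], "turn": [0, 0, 0]}
  ]
}}

```text
time_s: 28.95
ee_pos: [0.4715, -0.3231, 0.0985]
eef_rot: [1.951, 1.511, 0.38]
force: [-0.6, -0.8, 0.9]
grip_width: 0.0264
```

```bash
python3 p.py
```

```text
28.95 [ 0.4715 -0.3231  0.0985] [-0.612 -0.815  0.873] [-0.127   0.1451 -0.052 ] (array([ 0.472 , -0.3227,  0.0062]), array([-0.0001, -0.0004, -1.    ]))
(array([ 0.0056, -0.0227,  0.0145]), array([-0.005 ,  0.0046,  0.001 ]))
```

>>> {"method": "arm_command", "body": {
  "deltas": [
    {"translation": [0.008, 0, 0], "turn": [0, 0, 0]},
    {"translation": [0.008, 0, 0], "turn": [0, 0, 0]},
    {"translation": [0.008, 0, 0], "turn": [0, 0, 0]}
  ]
}}

```text
time_s: 29.2
ee_pos: [0.4716, -0.3232, 0.0984]
eef_rot: [1.948, 1.511, 0.377]
force: [0.3, -0.9, 3.0]
grip_width: 0.0263
```

```bash
python3 p.py
```

```text
29.2 [ 0.4716 -0.3232  0.0984] [ 0.3222 -0.87    2.9907] [-0.0947  0.2333 -0.0302] (array([ 0.4721, -0.3227,  0.0061]), array([ 0.0001, -0.0005, -1.    ]))
(array([ 0.002 , -0.0248,  0.0121]), array([-0.005 ,  0.0063, -0.0012]))
```

>>> {"method": "arm_command", "body": {
  "deltas": [
    {"translation": [-0.008, 0, 0], "turn": [0, 0, 0]},
    {"translation": [-0.008, 0, 0], "turn": [0, 0, 0]}
  ]
}}

```text
time_s: 29.37
ee_pos: [0.4715, -0.3231, 0.0984]
eef_rot: [1.953, 1.511, 0.381]
force: [-0.1, 0.2, 2.0]
grip_width: 0.026
```

>>> {"method": "arm_command", "body": {
  "deltas": [
    {"translation": [0, 0, 0], "turn": [0, 0, 0]},
    {"translation": [0, 0, 0], "turn": [0, 0, 0]},
    {"translation": [0, 0, 0], "turn": [0, 0, 0]},
    {"translation": [0, 0, 0], "turn": [0, 0, 0]},
    {"translation": [0, 0, 0], "turn": [0, 0, 0]},
    {"translation": [0, 0, 0], "turn": [0, 0, 0]}
  ],
  "gripper": 48
}}

```text
time_s: 29.87
ee_pos: [0.4714, -0.323, 0.0983]
eef_rot: [1.958, 1.511, 0.386]
force: [0.9, -0.4, 0.6]
grip_width: 0.0477
```

```bash
python3 p.py; python3 - <<'E'
from h import *
save('wrist','pics/w16.png',None,1.5);save('scene','pics/s16.png',(210,180,410,330),4)
E
```

```text
29.8667 [ 0.4714 -0.323   0.0983] [ 0.8934 -0.353   0.6193] [-0.0667  0.0999  0.0346] (array([ 0.4719, -0.3226,  0.0059]), array([-0.0004, -0.0001, -1.    ]))
(array([-0.0035, -0.0188,  0.018 ]), array([-0.0052,  0.0014,  0.0044]))
```

View pics/w16.png

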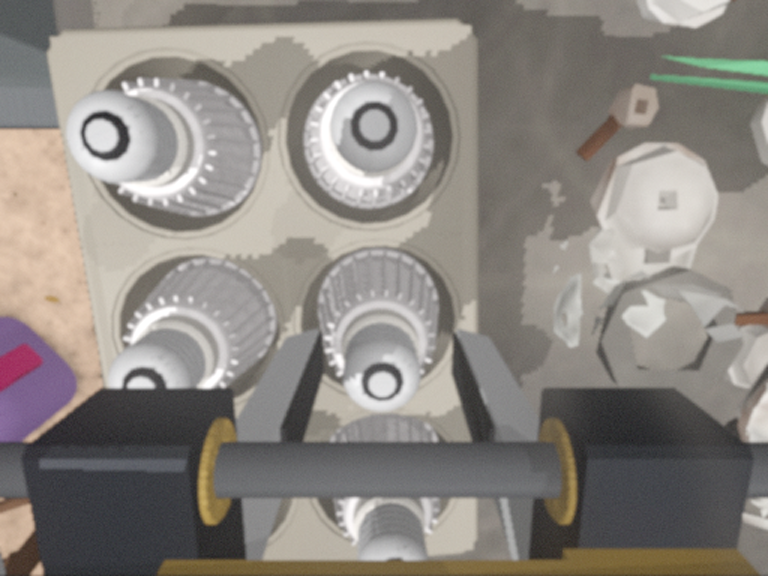

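View pics/s16.png

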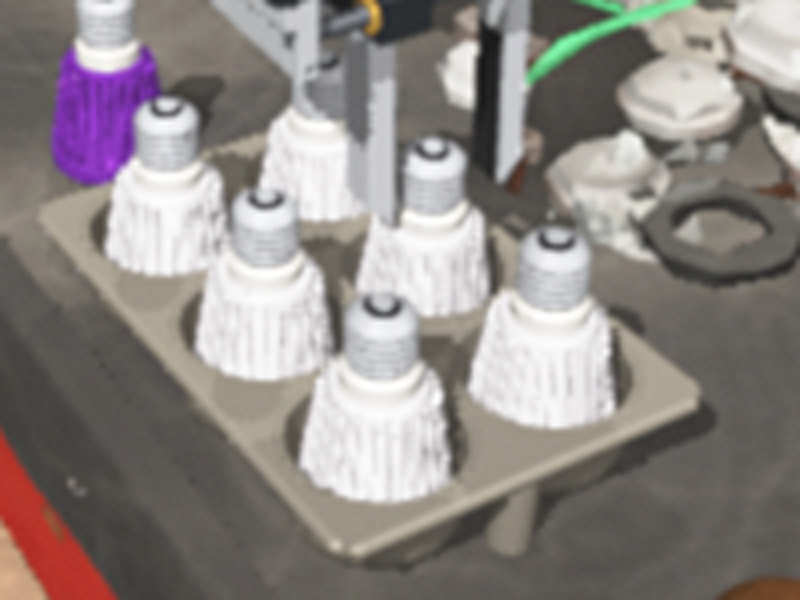

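>>> {"method": "arm_command", "body": {
  "deltas": [
    {"translation": [-0.2, 0.01, 0], "turn": [0, 0, 0]},
    {"translation": [-0.5, 0.03, -0.01], "turn": [0, 0, 0]},
    {"translation": [-0.9, 0.05, -0.02], "turn": [0, 0, 0]},
    {"translation": [-1.5, 0.08, -0.03], "turn": [0, 0, 0]},
    {"translation": [-2.3, 0.13, -0.05], "turn": [0, 0, 0]},
    {"translation": [-3.2, 0.18, -0.07], "turn": [0, 0, 0]},
    {"translation": [-4.2, 0.23, -0.1], "turn": [0, 0, 0]},
    {"translation": [-5.2, 0.29, -0.12], "turn": [0, 0, 0]},
    {"translation": [-6, 0.33, -0.14], "turn": [0, 0, 0]},
    {"translation": [-6, 0.33, -0.14], "turn": [0, 0, 0]},
    {"translation": [-6, 0.33, -0.14], "turn": [0, 0, 0]}
  ]
}}

```text
time_s: 30.88
ee_pos: [0.4715, -0.3231, 0.2502]
eef_rot: [1.917, 1.51, 0.346]
force: [0.4, 0.2, 0.5]
grip_width: 0.048
```

```bash
python3 - <<'E'
from kin import *
np.set_printoptions(precision=4,suppress=True)
o=log();print(o['time_s'],o['ee_pos'],o['force'])
c=optics.get_calibration('wrist')
save('wrist','pics/w17.png',None,1.5);save('scene','pics/s17.png',(210,180,410,330),4)
for d in models.mark_of('packed_lamp_0','wrist'): print(d['score'],d['at'],atz(c,d['at'],.006))
for d in models.mark_of('lamp_cap','wrist'): print('cap',d['score'],d['at'],atz(c,d['at'],.088))
E
```

```text
30.8833 [ 0.4715 -0.3231  0.2502] [0.3951 0.2372 0.473 ]
0.92 [239.6, 102.6] [ 0.4652 -0.244   0.006 ]
0.87 [172.6, 106.5] [ 0.3888 -0.2483  0.006 ]
0.77 [248.8, 232.4] [ 0.4746 -0.4017  0.006 ]
0.73 [179.2, 172.8] [ 0.3922 -0.325   0.006 ]
0.7 [188.7, 233.6] [ 0.3999 -0.4016  0.006 ]
cap 0.78 [244.2, 189.5] [ 0.468  -0.3287  0.088 ]
```

View pics/w17.png

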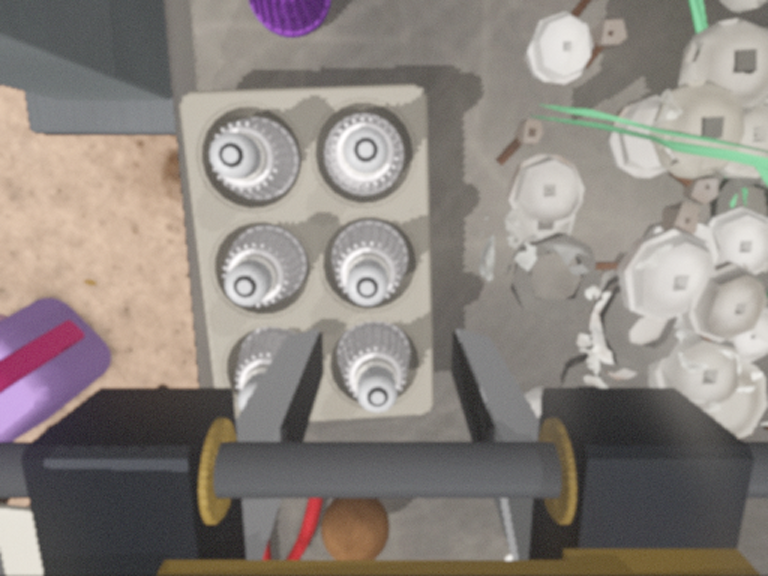

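View pics/s17.png

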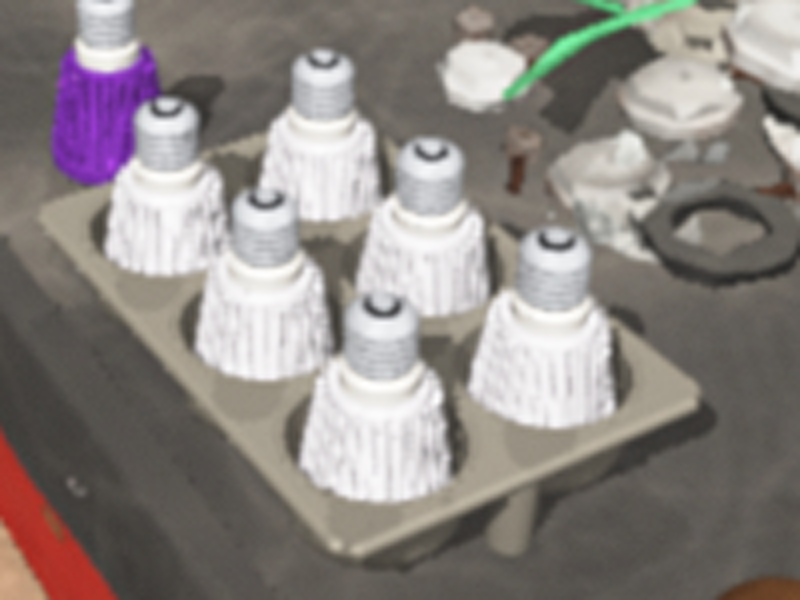

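```bash
python3 - <<'E'
from kin import *
np.set_printoptions(precision=4,suppress=True)
w=optics.get_calibration('wrist');s=optics.get_calibration('scene')
f=lambda a,b:tri([w,s],[np.array(a)/1.5,np.array(b)/4+[210,180]])
print('placed',f((367,287),(432,148)),'back left',f((366,149),(323,58)),'back right',f((377,397),(556,237)),'front mid',f((245,287),(265,198)))
print('rim placed',atz(w,np.array([369.5,259])/1.5,.018),'button',atz(w,np.array([367,287])/1.5,.104))
E
```

```text
placed [ 0.4683 -0.3271  0.1007] back left [ 0.4682 -0.2444  0.1006] back right [ 0.4739 -0.4003  0.101 ] front mid [ 0.3933 -0.3257  0.1003]
rim placed [ 0.4706 -0.3224  0.018 ] button [ 0.4672 -0.3257  0.104 ]
```

```bash
python3 - <<'E'
from station import ctrl
print(ctrl.hand_in())
E
```

```text
the job is handed in; nothing more can be done
None
```

The spot lamp is in the middle pocket of the back row, glass face down and cap up. I handed the job in at about 31 s with the arm about 15 cm clear above it.

**What I did**
1. I gripped the loose lamp by its cap at 20 N a finger.
2. I stood it on its face on the bare table, released it and backed off. It stood by itself, leaning about 4°.
3. I took it again by the cap from straight above. It still leaned about 3° in the gripper, so I tilted the tool to hold it upright.
4. I lowered it in small steps until it touched the pocket floor, with about 3 N measured. I then eased back slightly, opened the gripper and withdrew straight up.

**Last checks**
- **Seated:** its top measured 100.7 mm high, and three of its neighbours measured 100.3–101.0 mm the same way. All read about 3 mm under the stated 104 mm, which I put down to a shared measuring error. I take it to be fully down.
- **Neighbours:** the other five lamps looked unmoved in the pictures.
- **Forces:** at first contact on the table the measured force reached about 5 N. All other readings were 3 N or less.
- **Lean:** the wrist view suggests a lean of 2–3° within the pocket's play. The pictures show it standing free, but I did not time it for drift.

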